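# Take the desk's charged packs out of the charging case

## Robot

A 7-joint arm with a two-finger parallel gripper is mounted at the origin on the work surface. World frame = base frame: x ahead of the robot, y to its left, z up, the work surface at z = 0. Lengths are in m, angles in rad, forces in N, time in s.
With the tool pointing down it reaches from about 0.425 to 0.925 m from the base axis. Payload 6.8 kg.
Tool frame: the origin (TCP) lies midway between the tips of the shut fingers; the grasp point (between the pads) lies 19 mm behind it (r.grip_point_offset is the distance from the TCP to the grasp point, in m); z points along the fingers, y is the direction in which the jaws open and shut (so a half turn about z gives the same grasp; the last joint's range is limited). The gripper opens to 85 mm and grips with 20 to 120 N. Pads are 22 mm wide; open, the fingers measure 114 mm over their backs; the gripper's body (76 mm by 85 mm) begins 54 mm behind the grasp point. The pads swing forward as they close: fully open they stand 13 mm farther back than shut.
Start: joints at [-1.232, 0.477, 0.022, 1.555, -0.011, 1.109, -0.083], TCP at [0.292, 0.609, 0.231] pointing down, gripper open.
Joint ranges: [-2.96, 2.96], [-0.34, 2.1], [-1.41, 1.46], [0.24, 2.44], [-1.37, 4.51], [0.17, 1.92], [-2.96, 2.96]. Speed limits (rad/s): [2.39, 2.39, 3.14, 3.14, 3.14, 3.14, 3.14].

## Interface

Orientations are given as a rotation vector (axis times angle).
In Python, from bench import r, grab_frame, camera_params gives the robot as it stands.
- The arm moves only by the tool carry_out, never from a script. Its argument "motion" is text: rows parted by semicolons, each of 5 numbers parted by spaces: the closure, from 0 (fully open) to 1 (shut), then the shift along the tool's x, y, z in mm, then the turn about the tool's z in rad. In form: fingers dx dy dz twist; .... A call has exactly 8 rows; each row shifts and turns the commanded pose from where the row before left it, along the tool's axes as they then stand; what a row does not reach is not made up. A row lasts 1/8 s, in which the tool goes at most 62.5 mm and 10.7 degrees, less where a joint would pass 70% of its speed; a pose out of reach is approached as far as the arm can. A call with a gripper value outside its range is refused whole. The fingers move at their own pace and stop on an object; "newtons" is the grip in N (left out, the last holds). Time passes only in rows, so rows that do not move let the fingers close, or fill a call up. It gives the time, the measured TCP pose, the force and the opening at its end, in the units of the state.
- r.get_obs(): the state, without advancing time (a new reading comes with each control period).
- grab_frame(name): name is "scene" or "top" or "wrist"; returns the picture (384x512x3 uint8, red, green, blue); there is no depth.
- camera_params(name): a dict with "fx", "fy", "cx", "cy" (pixels), "k1" (the pictures are not rectified: a ray, as slopes to the right and down, at radius r is drawn at 1 + k1 r^2 times it, then the intrinsics apply), "eye" and "attitude" of the camera in the world. Camera axes: x right, y down, z forward; pixel columns grow to the right and rows downward; lengths in m; the calibration is good to about 2 mm. A picture is of the moment at which its call begins: read the wrist's pose just before it. camera_params takes no time and is no camera call; for the wrist camera it gives the pose at the moment of the call.
- r.hand_in(): hands the job in, once; it reports no verdict.
The state is a dict: "clock": time; "joints": joint angles; "qvel": joint speeds; "tau": joint torques, N m; "tcp_pos": TCP position; "orientation": TCP orientation; "contact_force": force on the tool from outside, world axes, zero at the start; "moment": the same for the moment, N m; "grip_width": finger opening in m.
Only numpy, scipy, OpenCV 4.12 (cv2) and the standard library are available. Lean on these libraries where they do the work, as an engineer would, in place of code of your own. Each camera call takes 0.05 s, during which the arm holds its last target.

## Task

Open the charging case by its bar handle, flip the stay on its right-hand side fully up and let the lid come forward to rest on it. With the lid propped like that, lift every green-capped battery pack straight up out of its bay and put it in the pale green tray, leaving the orange-capped packs seated in their bays. Then raise the lid off the stay, fold the stay down again and lower the lid gently shut without letting it drop; do not shift the stamp, the record books or the mug.

Things in the scene. Friction and masses are not known exactly. Their poses are not given: they have to be found in the camera images.
- chest: blue charging case, fixed on the desk, 270 mm wide (its y), 220 mm deep (its x), walls 95 mm high, 6 mm thick. Origin on the desk surface; its x axis points from the handle side to the hinge side, z up; front face at x = -85 mm, back at x = +135 mm, lid hinge at x = +95 mm
- bays (a point): middle of the row of six bays, on the bay floor 12 mm above the desk (case x = -26 mm); bays at y = -85, -51, -17, 17, 51, 85 mm, some may be empty, any pack in any bay. White fins 45 mm high between bays engage the packs' channels with 2 to 3 mm play: a pack comes out straight up, by 50 mm or more. Free space 33 mm before a pack, 51 mm behind it; pack tops 92 mm above the desk
- lid (a joint): angle of the blue lid, rad: 0 shut, grows as it opens about its back edge, 1.75 leaning back on its stop. 180 mm deep, 272 mm wide, 8 mm thick, 0.7 kg. The hinge is free: past 1.57 the lid leans back by itself onto the stop; below that it falls towards shut, or, with the stay fully up, its small steel catch plate onto the stay's pin, at about 1.43
- lid_handle (a point): middle of the lid's bar handle: round steel bar 10 mm thick, 110 mm long, parallel to the hinge, 40 mm beyond the lid's front edge, 220 mm from the hinge line; 101 mm above the desk when the lid is shut, about 315 mm when open. The bar can turn between gripping fingers, so it can be held from straight above all the way. The point turns with the lid
- lid_hinge (a point): middle of the lid's hinge line, 97 mm above the desk; the hinge line runs along the case's y
- stay (a joint): angle of the lid stay, rad: 0 folded, level along the outside of the case's -y wall (right-hand, seen from the handle side) with its tip to the back; grows as the tip swings up; 0.756 fully up against its stop. Its stiff pivot (0.08 N m) keeps it where it is left. Starts at 0 to 0.08
- stay_grip (a point): middle of the red finger grip on the stay: a round peg 12 mm thick, 45 mm long, parallel to the case's y, standing out from the bar away from the case. 65 mm from the pivot, 48 mm out from the case wall, 67 mm above the desk when folded, 112 mm when up. It can turn between gripping fingers
- stay_pivot (a point): pivot of the stay at case x = -60 mm, y = -157 mm, 67 mm above the desk; the stay, a steel bar 187 mm long and 12 mm high with a pin at its tip for the lid's catch plate, turns in the plane of the case's x and z
- tray: loose pale green open tray 150 mm (its x) by 190 mm (its y), walls 35 mm high, 4 mm thick, floor 4 mm, 0.4 kg; origin at the centre of its underside. It may get knocked aside during the work
- green1_c (a point): centre (40 mm above its underside) of a battery pack with a green cap, a dark upright block 40 mm (its x, parallel to the case's x at the start) by 28 mm (its y) by 80 mm high, 0.13 to 0.22 kg, to be taken out; absent in some runs. A channel 16 mm wide, 6 mm deep runs down each 40 mm-long side for the fins. Between its neighbours it can be gripped only by its front and back faces
- green2_c (a point): centre (40 mm above its underside) of a battery pack with a green cap, a dark upright block 40 mm (its x, parallel to the case's x at the start) by 28 mm (its y) by 80 mm high, 0.13 to 0.22 kg, to be taken out; absent in some runs. A channel 16 mm wide, 6 mm deep runs down each 40 mm-long side for the fins. Between its neighbours it can be gripped only by its front and back faces
- green3_c (a point): centre (40 mm above its underside) of a battery pack with a green cap, a dark upright block 40 mm (its x, parallel to the case's x at the start) by 28 mm (its y) by 80 mm high, 0.13 to 0.22 kg, to be taken out; absent in some runs. A channel 16 mm wide, 6 mm deep runs down each 40 mm-long side for the fins. Between its neighbours it can be gripped only by its front and back faces
- orange1_c (a point): centre (40 mm above its underside) of a battery pack with an orange cap, a dark upright block 40 mm (its x, parallel to the case's x at the start) by 28 mm (its y) by 80 mm high, 0.13 to 0.22 kg, stays in the case. A channel 16 mm wide, 6 mm deep runs down each 40 mm-long side for the fins. Between its neighbours it can be gripped only by its front and back faces
- orange2_c (a point): centre (40 mm above its underside) of a battery pack with an orange cap, a dark upright block 40 mm (its x, parallel to the case's x at the start) by 28 mm (its y) by 80 mm high, 0.13 to 0.22 kg, stays in the case. A channel 16 mm wide, 6 mm deep runs down each 40 mm-long side for the fins. Between its neighbours it can be gripped only by its front and back faces
- orange3_c (a point): centre (40 mm above its underside) of a battery pack with an orange cap, a dark upright block 40 mm (its x, parallel to the case's x at the start) by 28 mm (its y) by 80 mm high, 0.13 to 0.22 kg, stays in the case. A channel 16 mm wide, 6 mm deep runs down each 40 mm-long side for the fins. Between its neighbours it can be gripped only by its front and back faces
- stamp: loose self-inking hand stamp, blue and grey, 65 x 55 x 94 mm; origin under its centre; leave alone
- books: loose pile of brown record books, 150 x 205 x 30 mm; origin under its centre; leave alone
- mug: white mug, 80 mm across, 90 mm high; origin under its centre; leave alone

How it is judged:
On the way, in this order (a step that is already met when the one before it is completed fails the run):
1. the lid rests on the raised stay (stay above 0.62 rad, lid between 1.33 and 1.51 rad), the hand away from both, with all green-capped packs still in their bays (value of joint stay above 0.62 rad and value of joint lid between 1.33 and 1.51 rad and distance between the grasp point and lid_handle above 0.09 m and distance between the grasp point and stay_grip above 0.06 m and x of green1_c in the frame of chest between -0.041 and -0.011 m and y of green1_c in the frame of chest between -0.12 and 0.12 m and z of green1_c in the frame of chest between 0.04 and 0.06 m and x of green2_c in the frame of chest between -0.041 and -0.011 m and y of green2_c in the frame of chest between -0.12 and 0.12 m and z of green2_c in the frame of chest between 0.04 and 0.06 m and x of green3_c in the frame of chest between -0.041 and -0.011 m and y of green3_c in the frame of chest between -0.12 and 0.12 m and z of green3_c in the frame of chest between 0.04 and 0.06 m), for 0.5 s.
2. every green-capped pack is in the tray while the lid is still open (above 1.33 rad) with the raised stay under it (value of joint stay above 0.62 rad and value of joint lid above 1.33 rad and distance between the grasp point and lid_handle above 0.09 m and distance between the grasp point and stay_grip above 0.06 m and x of green1_c in the frame of tray between -0.072 and 0.072 m and y of green1_c in the frame of tray between -0.092 and 0.092 m and z of green1_c in the frame of tray between 0 and 0.065 m and x of green2_c in the frame of tray between -0.072 and 0.072 m and y of green2_c in the frame of tray between -0.092 and 0.092 m and z of green2_c in the frame of tray between 0 and 0.065 m and x of green3_c in the frame of tray between -0.072 and 0.072 m and y of green3_c in the frame of tray between -0.092 and 0.092 m and z of green3_c in the frame of tray between 0 and 0.065 m), for 0.2 s.
At the end, for the whole second after the job is handed in: Lid shut (under 0.05 rad), stay folded (under 0.15 rad), every green-capped pack's centre within the tray's walls and under 65 mm above its underside, every orange-capped pack seated in a bay, tray flat and at rest, stamp, books and mug within 30 mm of their starts (value of joint lid below 0.05 rad and value of joint stay below 0.15 rad and x of green1_c in the frame of tray between -0.072 and 0.072 m and y of green1_c in the frame of tray between -0.092 and 0.092 m and z of green1_c in the frame of tray between 0 and 0.065 m and x of green2_c in the frame of tray between -0.072 and 0.072 m and y of green2_c in the frame of tray between -0.092 and 0.092 m and z of green2_c in the frame of tray between 0 and 0.065 m and x of green3_c in the frame of tray between -0.072 and 0.072 m and y of green3_c in the frame of tray between -0.092 and 0.092 m and z of green3_c in the frame of tray between 0 and 0.065 m and x of orange1_c in the frame of chest between -0.041 and -0.011 m and y of orange1_c in the frame of chest between -0.12 and 0.12 m and z of orange1_c in the frame of chest between 0.04 and 0.06 m and x of orange2_c in the frame of chest between -0.041 and -0.011 m and y of orange2_c in the frame of chest between -0.12 and 0.12 m and z of orange2_c in the frame of chest between 0.04 and 0.06 m and x of orange3_c in the frame of chest between -0.041 and -0.011 m and y of orange3_c in the frame of chest between -0.12 and 0.12 m and z of orange3_c in the frame of chest between 0.04 and 0.06 m and angle between tray's own z axis and vertical below 0.1 rad and height (world z) of tray below 0.01 m and linear speed of tray below 0.02 m/s and distance of each of stamp, books, mug from where it was at the start of the episode below 0.03 m); the robot touches nothing.
It fails at once if the lid is dropped shut (turning faster than 4 rad/s while nearly closed, under 0.4 rad) (value of joint lid below 0.4 rad and velocity of joint lid below -4 rad/s).
It fails at once if an orange-capped pack is lifted out of its bay (more than 20 mm) (z of any of orange1_c, orange2_c, orange3_c in the frame of chest above 0.072 m).
It fails at once if a green-capped pack is wrenched sideways (tilted over 0.3 rad) while still between the fins ((angle between green1_c's own z axis and vertical above 0.3 rad and z of green1_c in the frame of chest below 0.09 m and x of green1_c in the frame of chest between -0.07 and 0.04 m and y of green1_c in the frame of chest between -0.125 and 0.125 m) or (angle between green2_c's own z axis and vertical above 0.3 rad and z of green2_c in the frame of chest below 0.09 m and x of green2_c in the frame of chest between -0.07 and 0.04 m and y of green2_c in the frame of chest between -0.125 and 0.125 m) or (angle between green3_c's own z axis and vertical above 0.3 rad and z of green3_c in the frame of chest below 0.09 m and x of green3_c in the frame of chest between -0.07 and 0.04 m and y of green3_c in the frame of chest between -0.125 and 0.125 m)).
It fails at once if the stamp, the books or the mug is shifted more than 30 mm (distance of any of stamp, books, mug from where it was at the start of the episode above 0.03 m).
Of green1, green2, green3 only 2 to 3 are there at a start; the rules pass over those that are not, and their reading is None.
At some moment in a run one of tray may be knocked a few centimetres aside while the robot is not near it.
It also fails if it takes over 210 s, if anything falls off the work surface, if the arm or the gripper's body presses on something with over 40 N, if the wrist force passes 120 N, or if a joint passes its speed limit or range.

## Working session

There is one attempt and no reset: what is moved stays moved. The work goes in short steps, Python scripts to look and compute and a tool call to move; the robot and the scene stay as the last step left them, time stands still between calls to the robot, and variables do not carry over. Pictures are saved under pics/ and viewed, and the job is handed in when it is done.

Besides the shell and the picture viewer there is one more tool, called after "Emit:" by a JSON object that holds its "name" and its "arguments". carry_out: Moves the arm, as the interface text tells. Its arguments: {"type":"object","properties":{"motion":{"type":"string"},"newtons":{"type":"number"}},"required":["motion"]}

```bash
ls; mkdir -p pics
cat > h.py <<'E'
from bench import r, grab_frame, camera_params
import numpy as np, cv2
from scipy.spatial.transform import Rotation as R
E
python3 - <<'E'
from h import *
o=r.get_obs(); print({k:np.round(v,3) for k,v in o.items()}, r.grip_point_offset)
for n in ("scene","top","wrist"):
    print(n,camera_params(n))
    cv2.imwrite(f"pics/{n}0.png",cv2.cvtColor(grab_frame(n),cv2.COLOR_RGB2BGR))
E
```

```text
pics
{'clock': np.float64(0.0), 'joints': array([-1.232,  0.478,  0.022,  1.556, -0.011,  1.109, -0.083]), 'qvel': array([ 0.001,  0.   ,  0.001,  0.001,  0.   , -0.002, -0.001]), 'tau': array([ 0.0000e+00, -5.9646e+01,  1.6080e+00, -2.8120e+01,  1.2000e-02,
        1.0000e-02, -0.0000e+00]), 'tcp_pos': array([0.291, 0.608, 0.23 ]), 'orientation': array([-6.960e-01, -3.063e+00,  3.000e-03]), 'contact_force': array([ 0.456,  0.443, -0.027]), 'moment': array([ 0.013, -0.006,  0.017]), 'grip_width': np.float64(0.086)} 0.0187
scene {'fx': 364.17372278622594, 'fy': 364.17372278622594, 'cx': 251.54807770071127, 'cy': 186.82067828672578, 'k1': -0.09487225858515637, 'eye': array([ 1.10831331, -0.49389339,  0.87484389]), 'attitude': array([-2.21048237, -1.0404294 ,  0.38859556])}
top {'fx': 377.39467193900106, 'fy': 377.39467193900106, 'cx': 255.49930741719746, 'cy': 186.982273747104, 'k1': -0.06309109528074831, 'eye': array([ 0.42195001, -0.02145622,  1.21709865]), 'attitude': array([-2.18951055,  2.12949412, -0.13030905])}
wrist {'fx': 298.5320276824284, 'fy': 298.5320276824284, 'cx': 255.10746943601623, 'cy': 190.2475081693156, 'k1': -0.004688376686859859, 'eye': array([0.22552801, 0.63991381, 0.37199805]), 'attitude': array([2.44203414, 1.53733116, 0.22459218])}
```

View pics/scene0.png

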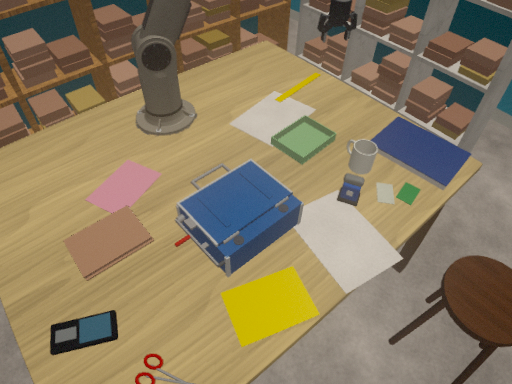

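View pics/top0.png

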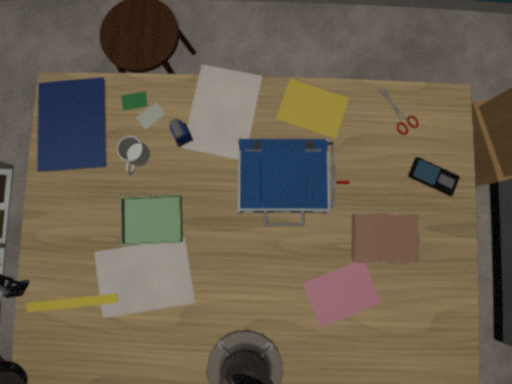

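View pics/wrist0.png

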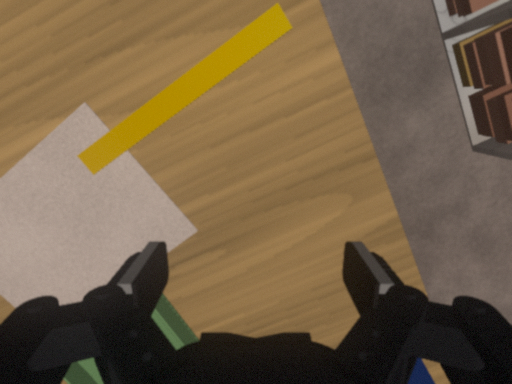

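```bash
cat >> h.py <<'E'
def K(p): return np.array([[p['fx'],0,p['cx']],[0,p['fy'],p['cy']],[0,0,1.]])
def rays(p,uv):
    uv=np.asarray(uv,float).reshape(-1,1,2)
    n=cv2.undistortPoints(uv,K(p),np.array([p['k1'],0,0,0.])).reshape(-1,2)
    d=np.c_[n,np.ones(len(n))]@R.from_rotvec(p['attitude']).as_matrix().T
    return p['eye'],d
def onz(p,uv,z):
    e,d=rays(p,uv); return e+d*((z-e[2])/d[:,2])[:,None]
def proj(p,X):
    Rm=R.from_rotvec(p['attitude']).as_matrix().T
    return cv2.projectPoints(np.asarray(X,float).reshape(-1,3),cv2.Rodrigues(Rm)[0],-Rm@p['eye'],K(p),np.array([p['k1'],0,0,0.]))[0].reshape(-1,2)
def tri(p1,uv1,p2,uv2):
    e1,d1=rays(p1,uv1);e2,d2=rays(p2,uv2);d1=d1[0];d2=d2[0]
    s=np.linalg.lstsq(np.c_[d1,-d2],e2-e1,rcond=None)[0]
    a=e1+s[0]*d1;b=e2+s[1]*d2; return (a+b)/2,np.linalg.norm(a-b)
def snap(n,name):
    p=camera_params(n);f=grab_frame(n); cv2.imwrite(f"pics/{name}.png",cv2.cvtColor(f,cv2.COLOR_RGB2BGR)); return p,f
def crop(f,x0,y0,x1,y1,k,name):
    c=cv2.resize(f[y0:y1,x0:x1],None,fx=k,fy=k,interpolation=cv2.INTER_CUBIC)
    cv2.imwrite(f"pics/{name}.png",cv2.cvtColor(c,cv2.COLOR_RGB2BGR))
def rd(n): return cv2.cvtColor(cv2.imread(f"pics/{n}.png"),cv2.COLOR_BGR2RGB)
E
python3 - <<'E'
from h import *
t=rd("top0");s=rd("scene0")
crop(t,220,120,360,240,5,"topc"); crop(s,160,140,320,280,5,"scc"); crop(t,100,90,200,255,3.6,"topl")
p=camera_params("top")
print(onz(p,[[255.5,187]],0))
h=cv2.cvtColor(t,cv2.COLOR_RGB2HSV)
g=cv2.inRange(h,(45,60,40),(80,255,255));g[:180]=0
c=max(cv2.findContours(g,0,2)[0],key=cv2.contourArea); print("tray",cv2.minAreaRect(c))
rr=cv2.inRange(h,(0,150,80),(8,255,255))|cv2.inRange(h,(172,150,80),(180,255,255)); rr[:150]=0
for c in cv2.findContours(rr,0,2)[0]: print("red",cv2.boundingRect(c))
b=cv2.inRange(h,(100,120,40),(118,255,255)); b[:,:230]=0
c=max(cv2.findContours(b,0,2)[0],key=cv2.contourArea); print("lid",cv2.minAreaRect(c),onz(p,cv2.boxPoints(cv2.minAreaRect(c)),.101))
E
```

```text
[[ 0.56870221 -0.02000687  0.        ]]
tray ((150.9760284423828, 219.40093994140625), (45.96324920654297, 59.79218673706055), 87.70938873291016)
red (337, 181, 12, 3)
lid ((283.4999694824219, 173.49996948242188), (66.99998474121094, 86.99998474121094), 90.0) [[ 0.69847246  0.03074148  0.101     ]
 [ 0.70623163 -0.23310985  0.101     ]
 [ 0.50267527 -0.23393397  0.101     ]
 [ 0.49562811  0.02409281  0.101     ]]
```

View pics/topc.png

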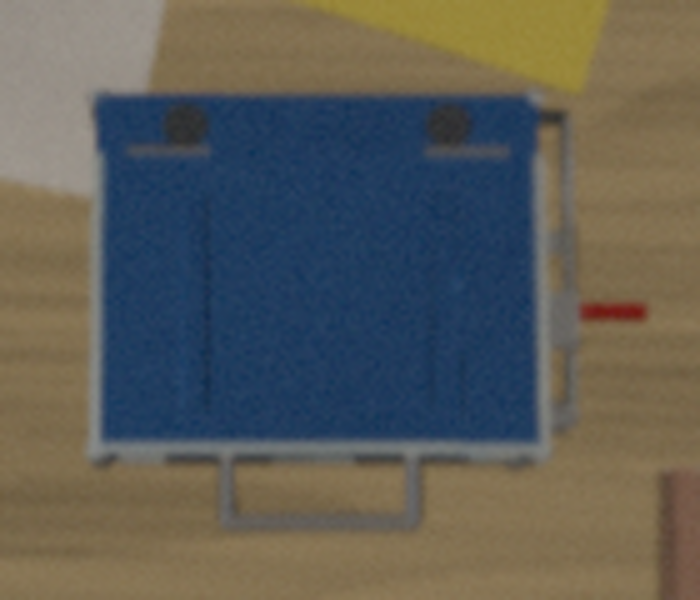

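View pics/scc.png

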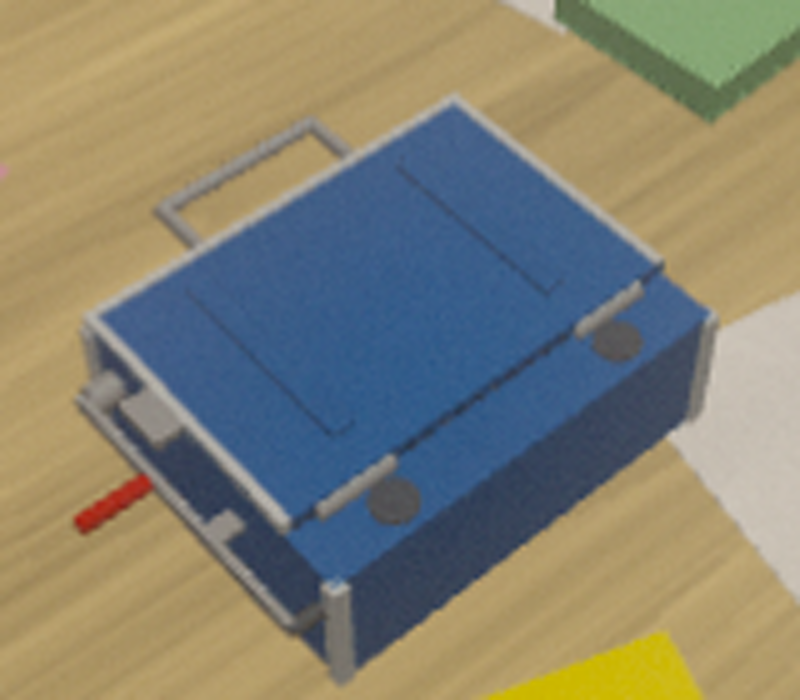

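View pics/topl.png

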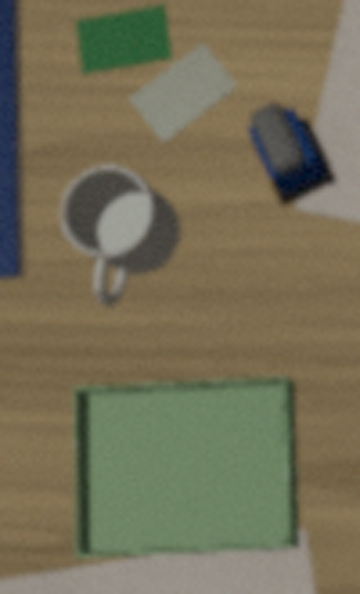

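Run:
```python
from h import *
p=camera_params("top");s=camera_params("scene")
T=lambda u,v:[220+u/5-.4,120+v/5-.4]
S=lambda u,v:[160+u/5-.4,140+v/5-.4]
print("handle ends",onz(p,[T(226,523),T(414,523)],.101))
print("lid front corners",onz(p,[T(93,452),T(549,452)],.1))
print("back corners",onz(p,[T(98,97),T(537,97)],.098))
print("hinge bits",onz(p,[T(168,151),T(468,151)],.101))
print("red ends",onz(p,[T(582,312),T(645,312)],.07))
print("tri handle L/R",tri(p,T(226,523),s,S(310,122)),tri(p,T(414,523),s,S(160,210)))
print("tri red end",tri(p,T(645,312),s,S(80,525)))
print("tri corners",tri(p,T(98,97),s,S(712,318)), tri(p,T(537,97),s,S(335,588)), tri(p,T(549,452),s,S(87,325)), tri(p,T(93,452),s,S(455,98)))
L=lambda u,v:[100+u/3.6-.4,90+v/3.6-.4]
print("tray rim",onz(p,[L(78,392),L(290,380),L(297,545),L(79,553)],.035))
print("mug",onz(p,[L(108,208)],.09),"stamp",onz(p,[L(292,155)],.05))
```

```text
handle ends [[ 0.44695161 -0.05056583  0.101     ]
 [ 0.44992186 -0.16144865  0.101     ]]
lid front corners [[ 0.48665646  0.02917403  0.1       ]
 [ 0.49401811 -0.24133919  0.1       ]]
back corners [[ 0.70225854  0.03341371  0.098     ]
 [ 0.7101168  -0.23367289  0.098     ]]
hinge bits [[ 0.66931272 -0.01006593  0.101     ]
 [ 0.67458314 -0.19130063  0.101     ]]
red ends [[ 0.58266546 -0.26724715  0.07      ]
 [ 0.58377255 -0.30630291  0.07      ]]
tri handle L/R (array([ 0.44680705, -0.05067545,  0.10273741]), np.float64(0.0003750327610625568)) (array([ 0.44981208, -0.1614242 ,  0.10221268]), np.float64(0.0002993745176843769))
tri red end (array([ 0.58399425, -0.3058423 ,  0.07013452]), np.float64(0.0009708147010842112))
tri corners (array([0.70465478, 0.03467965, 0.09178239]), np.float64(0.0025022151166663354)) (array([ 0.71119934, -0.2337494 ,  0.09506204]), np.float64(0.00116145067607019)) (array([ 0.49443085, -0.24057415,  0.10019178]), np.float64(0.0016695288199897165)) (array([0.48676995, 0.02945892, 0.10392231]), np.float64(0.0011462381405751248))
tray rim [[0.51598271 0.40385998 0.035     ]
 [0.5319549  0.21673688 0.035     ]
 [0.38896872 0.20356659 0.035     ]
 [0.37585982 0.39366416 0.035     ]]
mug [[0.66949297 0.36949364 0.09      ]] stamp [[0.73008326 0.22255553 0.05      ]]
```

Emit:
{"name": "carry_out", "arguments": {"motion": "0 0 0 0 0.183;0 0 0 0 0.183;0 0 0 0 0.183;0 0 0 0 0.183;0 0 0 0 0.183;0 0 0 0 0.182;0 0 0 0 0;0 0 0 0 0", "newtons": 40}}

```text
clock: 1.15
tcp_pos: [0.2915, 0.6087, 0.2311]
orientation: [2.187, 2.255, -0.001]
contact_force: [0.1, -0.3, 0.1]
grip_width: 0.0855
```

```bash
cat >> h.py <<'E'
TH=0.028; O=np.array([0.5727,-0.1030,0.])
def c2w(x,y,z): # chest mm -> world m
    c,s=np.cos(TH),np.sin(TH); return O+np.array([c*x-s*y,s*x+c*y,z])/1000
def st():
    o=r.get_obs();Rm=R.from_rotvec(o['orientation']).as_matrix(); return o,np.array(o['tcp_pos']),Rm
def to(P,yaw=TH,q=True):
    o,t,Rm=st(); d=Rm.T@(np.asarray(P)-t)*1000
    tw=np.arctan2(Rm[1,1],Rm[0,1])-yaw
    if q: print("t %.2f tcp"%o['clock'],np.round(t,4),"F",np.round(o['contact_force'],1),"w %.4f"%o['grip_width'],"-> d",np.round(d,1),"twist %.3f"%tw,"tilt",np.round(Rm[:,2],3))
    return d,tw
E
python3 - <<'E'
from h import *
to(c2w(-125,0,180)); print(c2w(-125,0,0),r.get_obs()['joints'])
E
```

```text
t 1.15 tcp [0.2915 0.6087 0.2311] F [ 0.1 -0.3  0.1] w 0.0855 -> d [-719.6  134.3   51.3] twist 0.003 tilt [-0. -0. -1.]
[ 0.447749   -0.10649954  0.        ] [-1.39848944  0.48513531  0.26044594  1.5686083  -0.13472669  1.1058979
 -1.07563214]
```

Emit:
{"name": "carry_out", "arguments": {"motion": "0 -55 25 0 0;0 -55 25 0 0;0 -55 25 0 0;0 -55 25 0 0;0 -55 25 0 0;0 -55 25 0 0;0 -55 25 0 0;0 -55 0 0 0"}}

```text
clock: 2.15
tcp_pos: [0.4802, 0.1713, 0.2317]
orientation: [2.189, 2.251, 0.002]
contact_force: [0.5, -0.3, -0.5]
grip_width: 0.0853
```

Emit:
{"name": "carry_out", "arguments": {"motion": "0.3 -40 -5 0 0;0.6 -50 -5 0 0;0.6 -50 -5 0 0;0.6 -50 -5 0 0;0.6 -50 -5 0 0;0.6 -40 -5 0 0;0.6 0 0 0 0;0.6 0 0 0 0"}}

```text
clock: 3.15
tcp_pos: [0.4561, -0.1066, 0.2313]
orientation: [-2.189, -2.253, -0.001]
contact_force: [0.4, 1.0, 0.5]
grip_width: 0.0339
```

Run:
```python
from h import *
to([.4484,-.106,.15])
p,f=snap("wrist","w1")
```

```text
t 3.15 tcp [ 0.4561 -0.1066  0.2313] F [0.4 1.  0.5] w 0.0339 -> d [ 0.8 -7.7 81.3] twist 0.001 tilt [ 0.  0. -1.]
```

View pics/w1.png

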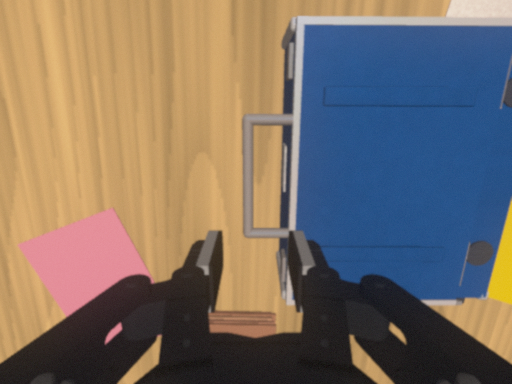

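Run:
```python
from h import *
p=camera_params("wrist")
print(onz(p,[[249,118],[248,233],[298,20],[290,300]],.101))
```

```text
[[ 0.44919673 -0.04773717  0.101     ]
 [ 0.45078335 -0.15893745  0.101     ]
 [ 0.48722061  0.03104651  0.101     ]
 [ 0.49739851 -0.23576541  0.101     ]]
```

Emit:
{"name": "carry_out", "arguments": {"motion": "0.6 0 -7 20 0;0.6 0 0 30 0;0.6 0 0 30 0;0.6 0 0 30 0;0.6 0 0 25 0;0.6 0 0 12 0;0.6 0 0 0 0;0.6 0 0 0 0"}}

```text
clock: 4.2
tcp_pos: [0.4498, -0.1071, 0.0851]
orientation: [2.19, 2.251, 0.002]
contact_force: [0.1, -0.6, 1.3]
grip_width: 0.0341
```

Emit:
{"name": "carry_out", "arguments": {"motion": "0.8 0 0 0 0;0.9 0 0 0 0;1 0 0 0 0;1 0 0 0 0;1 0 0 0 0;1 0 0 0 0;1 0 0 0 0;1 0 0 0 0", "newtons": 50}}

```text
clock: 5.2
tcp_pos: [0.4491, -0.1072, 0.085]
orientation: [-2.191, -2.251, -0.001]
contact_force: [-2.1, 0.9, 7.8]
grip_width: 0.0082
```

Run:
```python
from h import *
to([.4494,-.106,.082])
p,f=snap("wrist","w2")
H=np.array([.0952,0]) 
# arc rows: lid from 0 to 1.70
L=.22;d=.018
a=np.linspace(0,1.70,25)
x=-L*np.cos(a+d)*1000; z=L*np.sin(a+d)*1000
print(np.round(np.c_[a[1:],np.diff(x),-np.diff(z)],1))
print(x[-1]-x[0],z[-1]-z[0])
```

```text
t 5.20 tcp [ 0.4491 -0.1072  0.085 ] F [-2.1  0.9  7.8] w 0.0082 -> d [1.2 0.4 3. ] twist -0.001 tilt [ 0.     0.001 -1.   ]
[[  0.1   0.8 -15.6]
 [  0.1   1.9 -15.5]
 [  0.2   3.  -15.3]
 [  0.3   4.1 -15. ]
 [  0.4   5.1 -14.7]
 [  0.4   6.2 -14.3]
 [  0.5   7.2 -13.8]
 [  0.6   8.1 -13.3]
 [  0.6   9.1 -12.7]
 [  0.7   9.9 -12. ]
 [  0.8  10.8 -11.3]
 [  0.8  11.5 -10.5]
 [  0.9  12.2  -9.6]
 [  1.   12.9  -8.8]
 [  1.1  13.5  -7.8]
 [  1.1  14.   -6.8]
 [  1.2  14.4  -5.8]
 [  1.3  14.8  -4.8]
 [  1.3  15.1  -3.7]
 [  1.4  15.4  -2.7]
 [  1.5  15.5  -1.6]
 [  1.6  15.6  -0.5]
 [  1.6  15.6   0.6]
 [  1.7  15.5   1.7]]
252.2323384087155 213.66093351073334
```

View pics/w2.png

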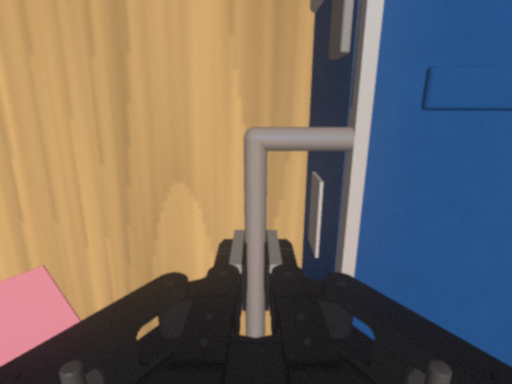

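Emit:
{"name": "carry_out", "arguments": {"motion": "1 0 1 -15.6 0;1 0 2 -15.5 0;1 0 3 -15.3 0;1 0 4 -15 0;1 0 5 -14.7 0;1 0 6 -14.3 0;1 0 7 -13.8 0;1 0 8 -13.3 0"}}

```text
clock: 6.25
tcp_pos: [0.4838, -0.1063, 0.2023]
orientation: [-2.19, -2.249, 0.003]
contact_force: [-5.7, -0.9, -0.7]
grip_width: 0.0077
```

Emit:
{"name": "carry_out", "arguments": {"motion": "1 0 9 -12.7 0;1 0 10 -12 0;1 0 10.8 -11.3 0;1 0 11.5 -10.5 0;1 0 12.2 -9.6 0;1 0 12.9 -8.8 0;1 0 13.5 -7.8 0;1 0 14 -6.8 0"}}

```text
clock: 7.25
tcp_pos: [0.5795, -0.1039, 0.2849]
orientation: [-2.192, -2.251, -0.003]
contact_force: [-9.0, 1.5, 14.5]
grip_width: 0.0082
```

Run:
```python
from h import *
o,t,_=st(); to(t)
H=c2w(95,0,97); v=t+[0,0,.019]-H; print(v, np.hypot(v[0],v[2]), np.arctan2(v[2],-v[0])-.018)
p,f=snap("scene","s2")
```

```text
t 7.25 tcp [ 0.5795 -0.1039  0.2849] F [-9.   1.5 14.5] w 0.0082 -> d [0. 0. 0.] twist -0.001 tilt [ 0.001  0.001 -1.   ]
[-0.08820382 -0.00358571  0.20689836] 0.22491519757604697 1.1498125924905647
```

View pics/s2.png

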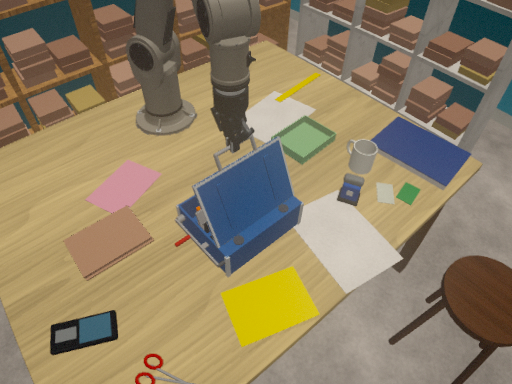

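Emit:
{"name": "carry_out", "arguments": {"motion": "1 0 14.4 -7.5 0;1 0 14.8 -6 0;1 0 15.1 -4 0;1 0 15.4 -2.7 0;1 0 15.5 -1.6 0;1 0 15.6 -0.5 0;1 0 15.6 0.6 0;1 0 10 1 0"}}

```text
clock: 8.3
tcp_pos: [0.6974, -0.1008, 0.304]
orientation: [2.188, 2.249, 0.003]
contact_force: [-0.5, -0.5, 5.9]
grip_width: 0.0081
```

Emit:
{"name": "carry_out", "arguments": {"motion": "1 0 7 1 0;1 0 7 1.2 0;1 0 7 1.2 0;1 0 4 0.8 0;1 0 0 0 0;1 0 0 0 0;1 0 0 0 0;1 0 0 0 0"}}

```text
clock: 9.3
tcp_pos: [0.7125, -0.1005, 0.3009]
orientation: [-2.184, -2.239, 0.012]
contact_force: [-36.3, 5.0, 29.9]
grip_width: 0.0078
```

Run:
```python
from h import *
o,t,_=st(); to(t)
H=c2w(95,0,97); v=t+[0,0,.019]-H; print(v, np.hypot(v[0],v[2]), np.arctan2(v[2],-v[0])-.018)
```

```text
t 9.30 tcp [ 0.7125 -0.1005  0.3009] F [-36.3   5.   29.9] w 0.0078 -> d [0. 0. 0.] twist -0.003 tilt [-0.016  0.004 -1.   ]
[ 4.48010589e-02 -1.55790155e-04  2.22900862e-01] 0.22735859183635138 1.7511445536764882
```

Emit:
{"name": "carry_out", "arguments": {"motion": "1 0 -6 -3 0;1 0 0 0 0;0.8 0 0 0 0;0.6 0 0 0 0;0.6 0 0 0 0;0.6 0 0 -20 0;0.6 0 0 -30 0;0.6 0 0 -30 0"}}

```text
clock: 10.3
tcp_pos: [0.7145, -0.1003, 0.3833]
orientation: [2.19, 2.25, 0.001]
contact_force: [1.1, 0.1, 0.5]
grip_width: 0.0341
```

Run:
```python
from h import *
p,f=snap("scene","s3"); crop(f,140,80,340,280,4,"s3c")
# stay grip: folded
g=c2w(5,-184,67); print(g); to([g[0],g[1],.24])
```

```text
[ 0.58284937 -0.2867879   0.067     ]
t 10.35 tcp [ 0.7158 -0.1008  0.3883] F [ 1.3 -0.7  3.5] w 0.0343 -> d [-182.1 -139.1  147.4] twist -0.001 tilt [ 0.008 -0.001 -1.   ]
```

View pics/s3c.png

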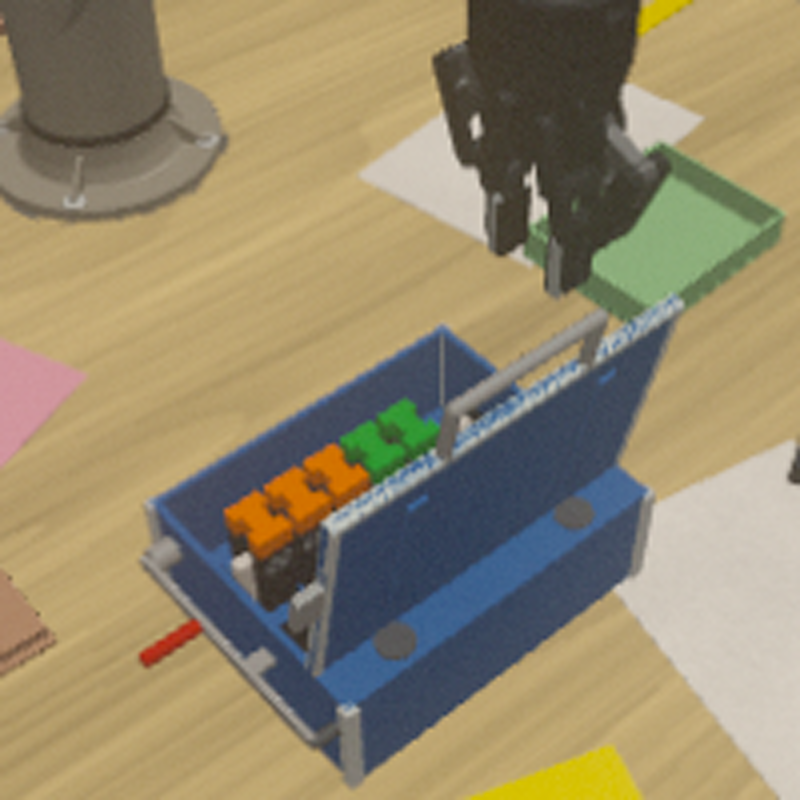

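Emit:
{"name": "carry_out", "arguments": {"motion": "0.6 -20 -40 0 0;0.6 -40 -40 0 0;0.6 -50 -30 0 0;0.6 -50 -29 0 0;0.6 -22 0 20 0;0.6 0 0 40 0;0.6 0 0 40 0;0.6 0 0 40 0"}}

```text
clock: 11.35
tcp_pos: [0.5809, -0.2862, 0.2411]
orientation: [2.19, 2.25, 0.002]
contact_force: [0.0, 0.5, -1.0]
grip_width: 0.0344
```

Run:
```python
from h import *
p,f=snap("wrist","w4"); snap("top","t4");crop(f,0,0,512,384,1.5,"w4c")
g=c2w(5,-184,67); to(g-[0,0,.021])
```

```text
t 11.45 tcp [ 0.5785 -0.2844  0.2377] F [-0.3  0.3  0.3] w 0.0342 -> d [ -3.    5.4 191.6] twist -0.001 tilt [-0.006  0.002 -1.   ]
```

View pics/w4c.png

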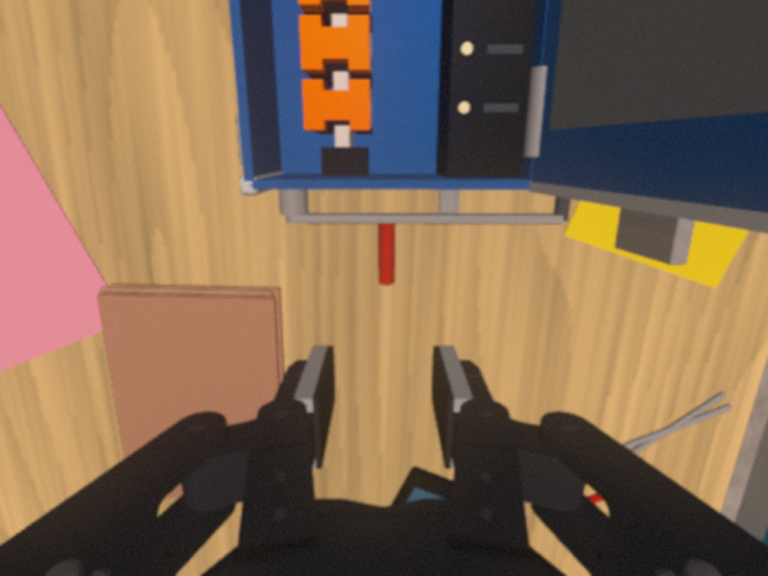

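View pics/t4.png

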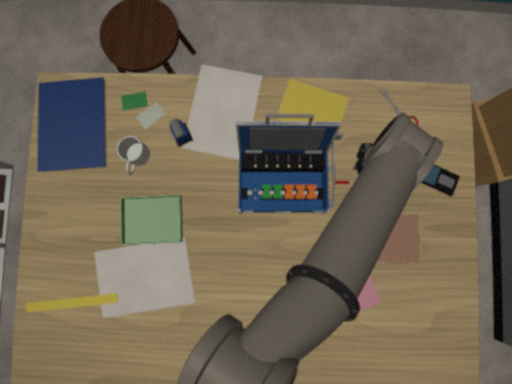

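Run:
```python
from h import *
p=camera_params("wrist"); print(onz(p,np.array([[387,224],[387,284]])/1.5,.069)); print(c2w(5,-184,67))
t=rd("t4"); crop(t,225,110,350,225,6,"t4c")
```

```text
[[ 0.57997193 -0.25939098  0.069     ]
 [ 0.58125047 -0.30282897  0.069     ]]
[ 0.58284937 -0.2867879   0.067     ]
```

View pics/t4c.png

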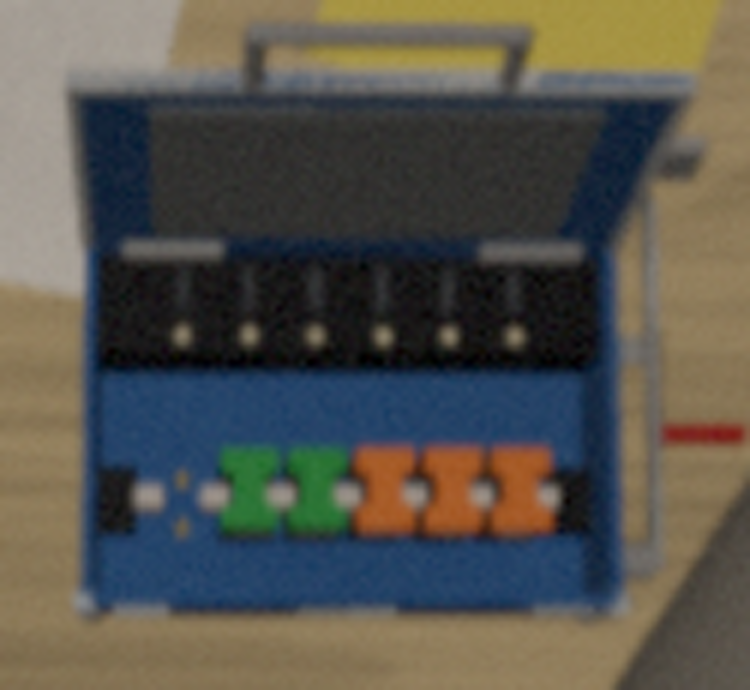

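Emit:
{"name": "carry_out", "arguments": {"motion": "0.6 -2 4 0 0;0.6 0 0 30 0;0.6 0 0 40 0;0.6 0 0 40 0;0.6 0 0 40 0;0.6 0 0 30 0;0.6 0 0 8 0;0.6 0 0 0 0"}}

```text
clock: 12.45
tcp_pos: [0.5856, -0.2884, 0.0544]
orientation: [2.19, 2.25, 0.001]
contact_force: [0.2, -0.2, 1.0]
grip_width: 0.0343
```

Run:
```python
from h import *
p,f=snap("wrist","w5")
g=c2w(5,-184,67); to(g-[0,0,.021])
```

```text
t 12.50 tcp [ 0.5858 -0.2886  0.0548] F [-0.4  0.1  0.6] w 0.0341 -> d [ 1.9 -2.9  8.8] twist -0.001 tilt [ 0.003 -0.001 -1.   ]
```

View pics/w5.png

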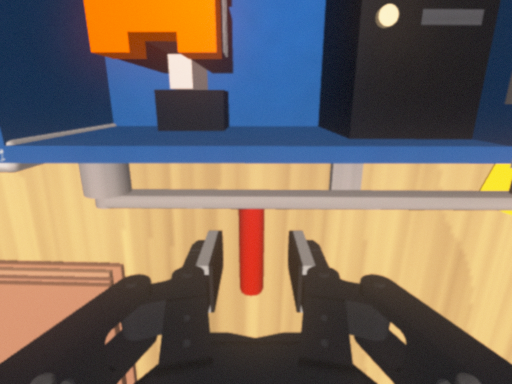

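Emit:
{"name": "carry_out", "arguments": {"motion": "0.6 0 -3 7 0;0.6 0 0 0 0;0.75 0 0 0 0;0.9 0 0 0 0;1 0 0 0 0;1 0 0 0 0;1 0 0 0 0;1 0 0 0 0", "newtons": 40}}

```text
clock: 13.5
tcp_pos: [0.5837, -0.2878, 0.0467]
orientation: [2.188, 2.249, 0.003]
contact_force: [4.9, -0.8, -0.1]
grip_width: 0.0104
```

Run:
```python
from h import *
g=c2w(5,-184,67); to(g-[0,0,.021])
a=np.linspace(0.02,.80,13);print(np.round(np.c_[a[1:],np.diff(65*np.cos(a)),-np.diff(65*np.sin(a))],1))
```

```text
t 13.50 tcp [ 0.5837 -0.2878  0.0467] F [ 4.9 -0.8 -0.1] w 0.0104 -> d [ 1.  -0.8  0.7] twist -0.000 tilt [ 0.004 -0.001 -1.   ]
[[ 0.1 -0.2 -4.2]
 [ 0.2 -0.5 -4.2]
 [ 0.2 -0.8 -4.2]
 [ 0.3 -1.  -4.1]
 [ 0.3 -1.3 -4. ]
 [ 0.4 -1.6 -3.9]
 [ 0.5 -1.8 -3.8]
 [ 0.5 -2.1 -3.7]
 [ 0.6 -2.3 -3.6]
 [ 0.7 -2.5 -3.4]
 [ 0.7 -2.7 -3.2]
 [ 0.8 -2.9 -3. ]]
```

Emit:
{"name": "carry_out", "arguments": {"motion": "1 0 -0.2 -4.2 0;1 0 -0.5 -4.2 0;1 0 -0.8 -4.2 0;1 0 -1 -4.1 0;1 0 -1.3 -4 0;1 0 -1.6 -3.9 0;1 0 -1.8 -3.8 0;1 0 -2.1 -3.7 0"}}

```text
clock: 14.5
tcp_pos: [0.5757, -0.288, 0.0792]
orientation: [2.186, 2.248, 0.005]
contact_force: [8.0, -0.9, -2.6]
grip_width: 0.0105
```

Emit:
{"name": "carry_out", "arguments": {"motion": "1 0 -2.3 -3.6 0;1 0 -2.5 -3.4 0;1 0 -2.7 -3.2 0;1 0 -2.9 -3 0;1 0 -1.5 -1.5 0;1 0 0 0 0;1 0 0 0 0;1 0 0 0 0"}}

```text
clock: 15.5
tcp_pos: [0.566, -0.2883, 0.0942]
orientation: [2.182, 2.247, 0.008]
contact_force: [13.7, -0.9, -3.7]
grip_width: 0.0108
```

Run:
```python
from h import *
o,t,_=st(); to(t); g=t+[0,0,.021]; P=c2w(-60,-157,67); v=g-P; print(v,np.arctan2(v[2],v[0]-.0007))
p,f=snap("wrist","w6"); p,f=snap("scene","s6");crop(f,140,80,340,280,4,"s6c")
```

```text
t 15.50 tcp [ 0.566  -0.2883  0.0942] F [13.7 -0.9 -3.7] w 0.0108 -> d [0. 0. 0.] twist 0.001 tilt [ 0.01  -0.003 -1.   ]
[ 0.0488403  -0.02665657  0.04824557] 0.7864903667214472
```

View pics/w6.png

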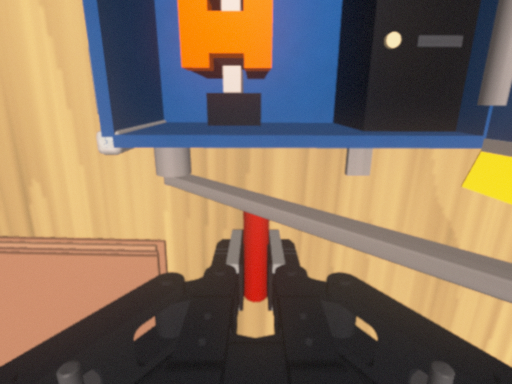

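View pics/s6c.png

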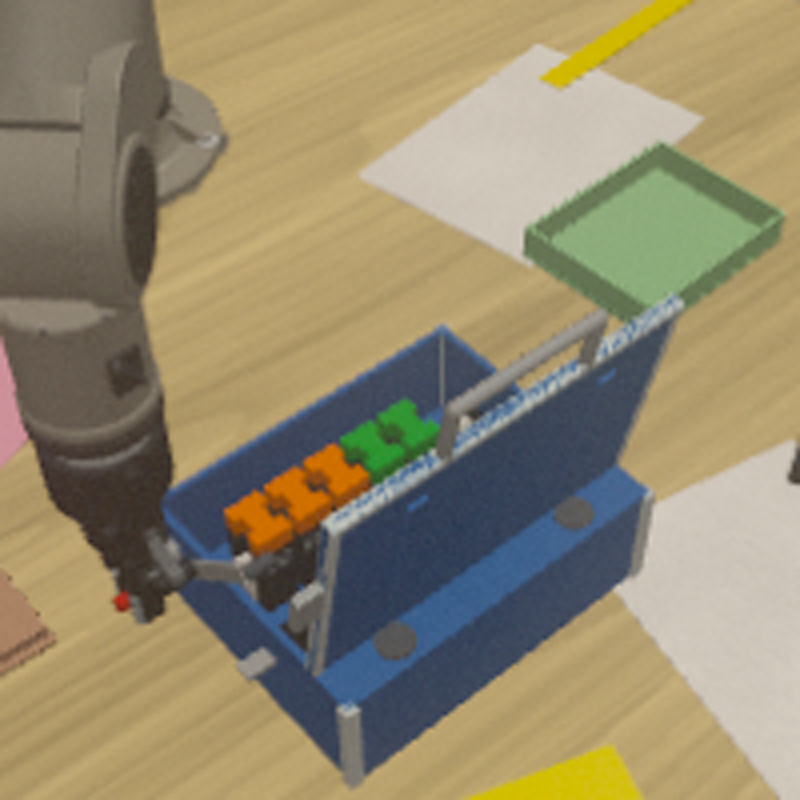

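Emit:
{"name": "carry_out", "arguments": {"motion": "0.8 0 0 0 0;0.6 0 0 0 0;0.6 0 0 0 0;0.6 0 0 -30 0;0.6 0 0 -50 0;0.6 0 0 -60 0;0.6 0 0 -60 0;0.6 0 0 -60 0"}}

```text
clock: 16.6
tcp_pos: [0.559, -0.2885, 0.3543]
orientation: [-2.192, -2.249, 0.001]
contact_force: [0.6, -0.1, -0.3]
grip_width: 0.0339
```

Run:
```python
from h import *
p,f=snap("scene","s7");crop(f,140,80,340,280,4,"s7c")
to([.7125,-.099,.385])
```

```text
t 16.65 tcp [ 0.5616 -0.2908  0.3631] F [ 1.6 -1.9  6.6] w 0.0344 -> d [187.7 156.  -21.1] twist -0.002 tilt [ 0.01  -0.004 -1.   ]
```

View pics/s7c.png

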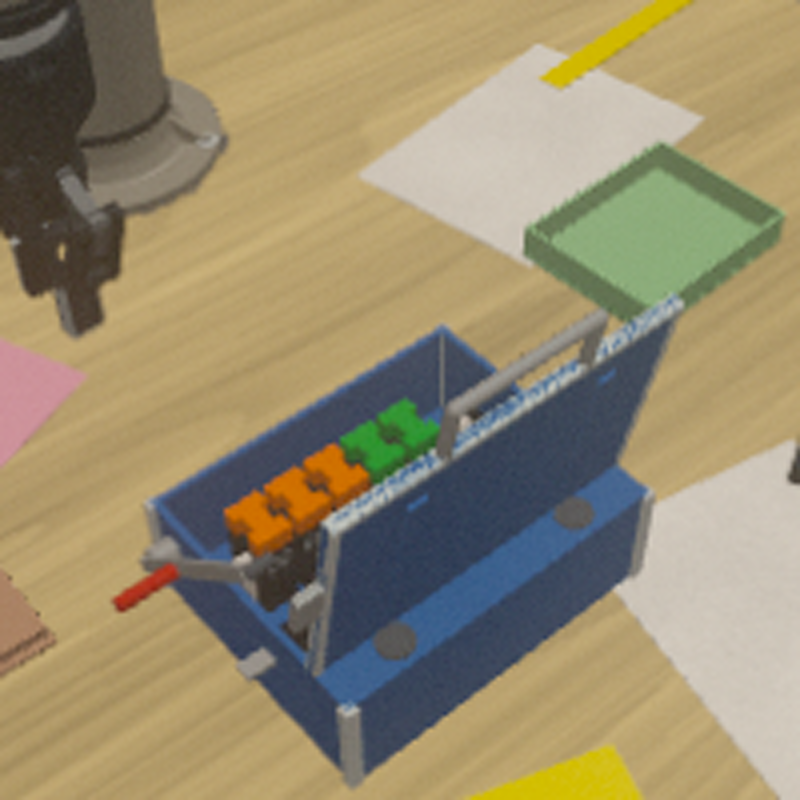

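Emit:
{"name": "carry_out", "arguments": {"motion": "0.6 0 20 -21 0;0.6 30 25 0 0;0.6 40 25 0 0;0.6 40 25 0 0;0.6 40 25 0 0;0.6 38 25 0 0;0.6 0 11 0 0;0.6 0 0 0 0"}}

```text
clock: 17.65
tcp_pos: [0.7107, -0.0971, 0.3726]
orientation: [-2.192, -2.25, 0.003]
contact_force: [-0.1, -0.0, -0.1]
grip_width: 0.0343
```

Run:
```python
from h import *
p,f=snap("wrist","w8")
to([.7125,-.099,.294])
```

```text
t 17.70 tcp [ 0.7102 -0.0981  0.3731] F [-0.7  0.1  0.3] w 0.0344 -> d [-0.8  2.4 79.1] twist -0.003 tilt [-0.001 -0.001 -1.   ]
```

View pics/w8.png

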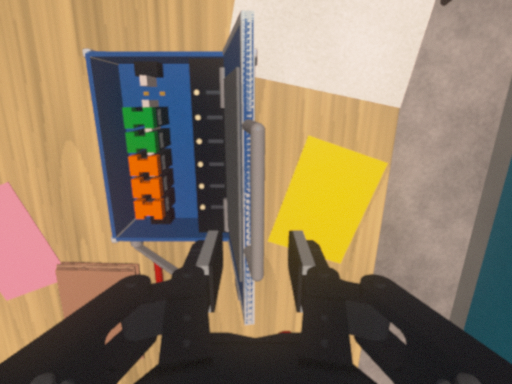

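Emit:
{"name": "carry_out", "arguments": {"motion": "0.6 0 1 20 0;0.6 0 0 25 0;0.6 0 0 20 0;0.6 0 0 13 0;0.7 0 0 0 0;0.85 0 0 0 0;1 0 0 0 0;1 0 0 0 0", "newtons": 50}}

```text
clock: 18.7
tcp_pos: [0.712, -0.0964, 0.2967]
orientation: [2.191, 2.25, 0.001]
contact_force: [-3.1, 0.1, 4.4]
grip_width: 0.0084
```

Run:
```python
from h import *
o,t,_=st();to(t)
L=.22;d=.018
a=np.linspace(1.75,1.45,9)
print(np.round(np.c_[a[1:],np.diff(-L*np.cos(a+d)*1000),-np.diff(L*np.sin(a+d)*1000)],1))
```

```text
t 18.70 tcp [ 0.712  -0.0964  0.2967] F [-3.1  0.1  4.4] w 0.0084 -> d [0. 0. 0.] twist -0.001 tilt [ 0.001 -0.    -1.   ]
[[ 1.7 -8.1 -1.5]
 [ 1.7 -8.2 -1.2]
 [ 1.6 -8.2 -0.9]
 [ 1.6 -8.2 -0.5]
 [ 1.6 -8.2 -0.2]
 [ 1.5 -8.2  0.1]
 [ 1.5 -8.2  0.4]
 [ 1.4 -8.2  0.7]]
```

Emit:
{"name": "carry_out", "arguments": {"motion": "1 0 -8.1 -1.5 0;1 0 -8.2 -1.2 0;1 0 -8.2 -0.9 0;1 0 -8.2 -0.5 0;1 0 -8.2 -0.2 0;1 0 -8.2 0.1 0;1 0 -8.2 0.4 0;1 0 -6 0.5 0"}}

```text
clock: 19.7
tcp_pos: [0.6481, -0.0981, 0.299]
orientation: [2.191, 2.251, 0.0]
contact_force: [1.9, -2.1, -3.5]
grip_width: 0.0078
```

Emit:
{"name": "carry_out", "arguments": {"motion": "1 0 -2 0.2 0;1 0 -2 0.2 0;1 0 -2 0.2 0;1 0 -1 0.1 0;1 0 0 0 0;1 0 0 0 0;1 0 0 0 0;1 0 0 0 0"}}

```text
clock: 20.7
tcp_pos: [0.6417, -0.0982, 0.2981]
orientation: [2.191, 2.251, -0.0]
contact_force: [1.6, -2.6, 0.1]
grip_width: 0.0078
```

Run:
```python
from h import *
o,t,_=st();to(t); print((.6677-t[0])/.22, np.pi/2-.018-(.6677-t[0])/.22)
p,f=snap("scene","s9");crop(f,140,80,340,280,4,"s9c")
```

```text
t 20.70 tcp [ 0.6417 -0.0982  0.2981] F [ 1.6 -2.6  0.1] w 0.0078 -> d [0. 0. 0.] twist -0.001 tilt [ 0. -0. -1.]
0.11807551882191301 1.4347208079729836
```

View pics/s9c.png

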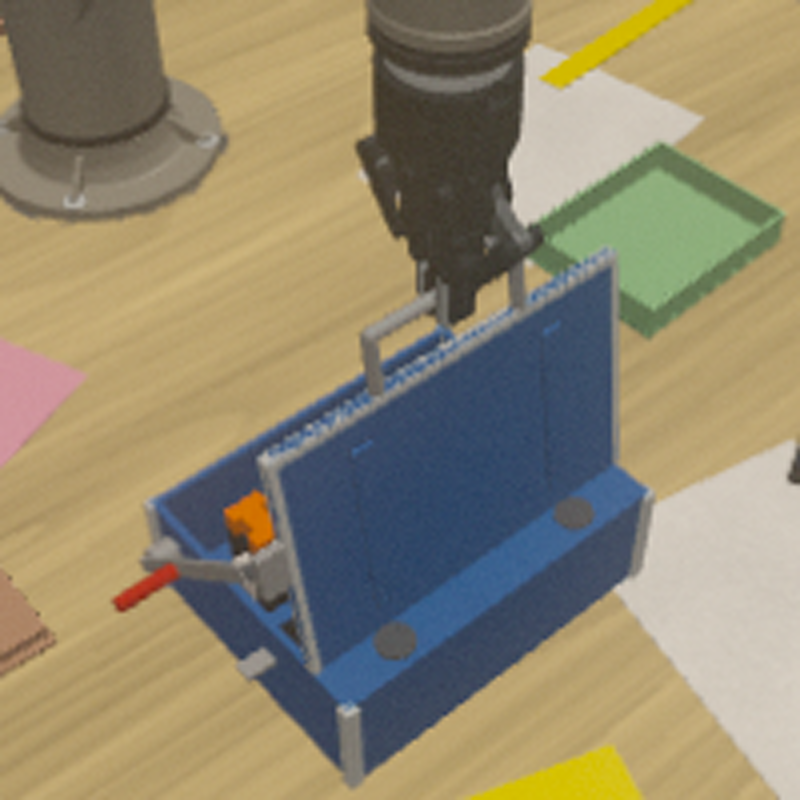

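Emit:
{"name": "carry_out", "arguments": {"motion": "1 0 -1 0.1 0;1 0 -1 0.1 0;1 0 -1 0.1 0;1 0 -1 0.1 0;1 0 0 0 0;1 0 0 0 0;1 0 0 0 0;1 0 0 0 0"}}

```text
clock: 21.75
tcp_pos: [0.6404, -0.0982, 0.298]
orientation: [2.187, 2.248, 0.005]
contact_force: [13.0, -4.6, -3.9]
grip_width: 0.0081
```

Emit:
{"name": "carry_out", "arguments": {"motion": "1 0 2 0 0;1 0 0 0 0;0.8 0 0 0 0;0.6 0 0 0 0;0.6 0 0 0 0;0.6 0 0 -15 0;0.6 0 0 -30 0;0.6 0 0 -30 0"}}

```text
clock: 22.75
tcp_pos: [0.6395, -0.0982, 0.3747]
orientation: [2.191, 2.251, 0.001]
contact_force: [1.0, 0.1, 0.2]
grip_width: 0.0342
```

Emit:
{"name": "carry_out", "arguments": {"motion": "0.6 0 -30 -20 0;0.6 0 -30 0 0;0.4 10 -30 0 0;0.4 20 -20 0 0;0.4 20 0 0 0;0.4 0 0 0 0;0.4 0 0 0 0;0.4 0 0 0 0"}}

```text
clock: 23.75
tcp_pos: [0.5285, -0.0523, 0.3929]
orientation: [2.193, 2.249, -0.001]
contact_force: [0.5, -0.9, -1.1]
grip_width: 0.0515
```

Run:
```python
from h import *
p,f=snap("scene","s10");crop(f,140,80,340,280,4,"s10c"); snap("wrist","w10"); p,f=snap("top","t10"); crop(f,225,110,350,225,6,"t10c")
to(c2w(-26,17,54))
to(c2w(-26,51,54))
```

```text
t 23.90 tcp [ 0.5284 -0.0518  0.3927] F [-0.3  0.1  0.9] w 0.0513 -> d [-35.2  17.  338.8] twist -0.002 tilt [-0. -0. -1.]
t 23.90 tcp [ 0.5284 -0.0518  0.3927] F [-0.3  0.1  0.9] w 0.0513 -> d [ -1.2  16.9 338.7] twist -0.002 tilt [-0. -0. -1.]
```

View pics/s10c.png

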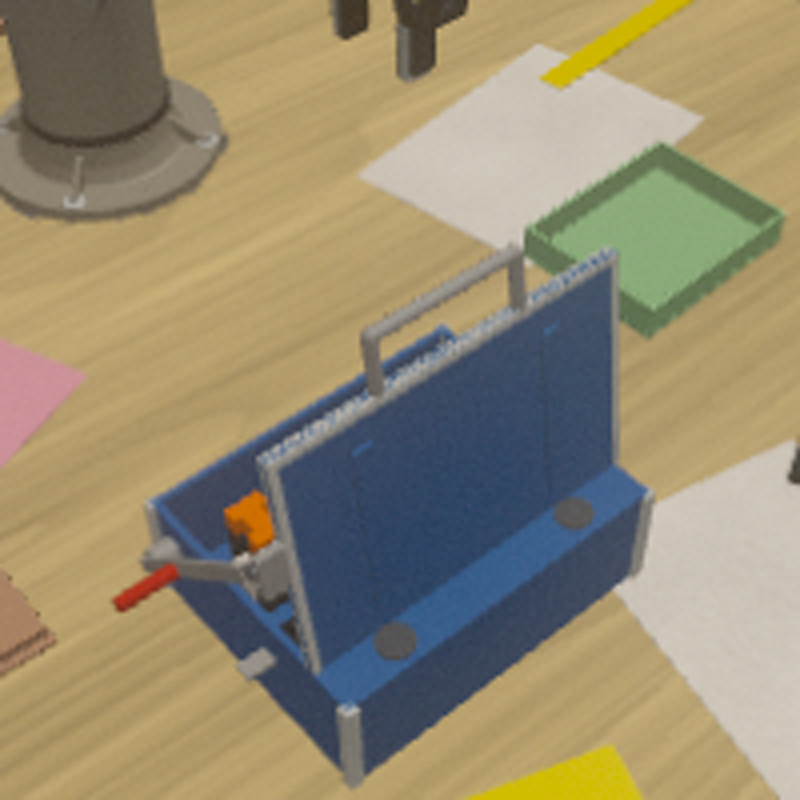

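View pics/w10.png

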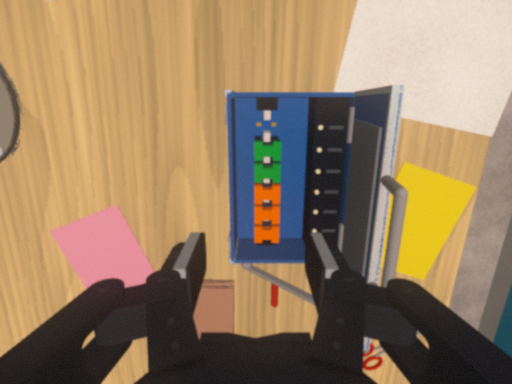

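View pics/t10.png

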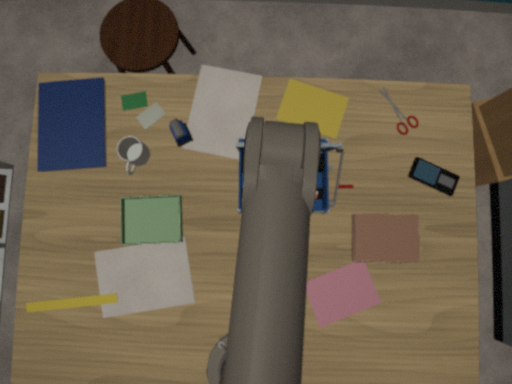

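```bash
cat >> h.py <<'E'
def caps(p,f,z=.092):
    h=cv2.cvtColor(f,cv2.COLOR_RGB2HSV); out=[]
    for nm,lo,hi in(("green",(50,140,50),(75,255,255)),("orange",(5,200,100),(16,255,255))):
        m=cv2.inRange(h,lo,hi)
        for c in cv2.findContours(m,0,2)[0]:
            if cv2.contourArea(c)>60:
                x,y,w,hh=cv2.boundingRect(c); P=onz(p,[[x,y],[x+w-1,y+hh-1]],z); out.append((nm,(x,y,w,hh),np.round(P.mean(0),4)))
    return out
E
python3 - <<'E'
from h import *
p=camera_params("wrist"); f=rd("w10")
for c in caps(p,f): print(c)
for y in (51,17,-17): print(c2w(-26,y,92))
E
```

```text
('green', (255, 140, 26, 43), array([ 0.5478, -0.0657,  0.092 ]))
('orange', (255, 184, 25, 59), array([ 0.5503, -0.15  ,  0.092 ]))
[ 0.54528238 -0.0527479   0.092     ]
[ 0.54623425 -0.08673457  0.092     ]
[ 0.54718613 -0.12072124  0.092     ]
```

Run:
```python
from h import *
p=camera_params("top"); f=rd("t4"); f2=f.copy(); f2[:,:240]=0; f2[:150]=0; f2[210:]=0
for c in caps(p,f2): print(c)
T=lambda u,v:[225+u/6-.42,110+v/6-.42]
for a,b in ((222,280),(288,345)): print(onz(p,[T((a+b)/2,490)],.092))
```

```text
('green', (273, 185, 10, 13), array([ 0.5474, -0.0864,  0.092 ]))
('green', (262, 185, 9, 14), array([ 0.5449, -0.0519,  0.092 ]))
[[ 0.54569938 -0.05318895  0.092     ]]
[[ 0.54661093 -0.08593117  0.092     ]]
```

Emit:
{"name": "carry_out", "arguments": {"motion": "0.3 -1 17 0 0;0.3 0 0 40 0;0.3 0 0 50 0;0.3 0 0 50 0;0.3 0 0 50 0;0.3 0 0 40 0;0.3 0 0 25 0;0.3 0 0 0 0"}}

```text
clock: 24.9
tcp_pos: [0.544, -0.0519, 0.1361]
orientation: [-2.19, -2.249, 0.005]
contact_force: [0.8, -0.2, 0.8]
grip_width: 0.0596
```

Run:
```python
from h import *
p,f=snap("wrist","w11"); to(c2w(-26,51,54))
for c in caps(p,f): print(c)
```

```text
t 24.95 tcp [ 0.5452 -0.052   0.1376] F [-0.2 -0.4  0.7] w 0.0597 -> d [-0.7  0.2 83.6] twist -0.001 tilt [-0.001 -0.001 -1.   ]
('green', (230, 186, 60, 91), array([ 0.5482, -0.0648,  0.092 ]))
('orange', (232, 278, 54, 60), array([ 0.549 , -0.1255,  0.092 ]))
```

View pics/w11.png

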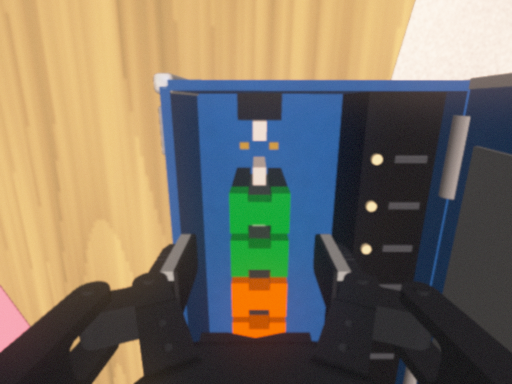

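Emit:
{"name": "carry_out", "arguments": {"motion": "0.3 1.5 0 0 0;0.3 0 0 20 0;0.3 0 0 25 0;0.3 0 0 25 0;0.3 0 0 13 0;0.3 0 0 0 0;0.3 0 0 0 0;0.3 0 0 0 0"}}

```text
clock: 25.95
tcp_pos: [0.5461, -0.0502, 0.0557]
orientation: [2.191, 2.25, 0.002]
contact_force: [-0.0, -0.6, 0.0]
grip_width: 0.0598
```

Emit:
{"name": "carry_out", "arguments": {"motion": "0.4 0 0 0 0;0.5 0 0 0 0;0.6 0 0 0 0;0.7 0 0 0 0;0.8 0 0 0 0;0.8 0 0 0 0;0.8 0 0 0 0;0.8 0 0 0 0", "newtons": 50}}

```text
clock: 26.95
tcp_pos: [0.5456, -0.0502, 0.0551]
orientation: [2.191, 2.251, 0.001]
contact_force: [-0.4, 0.8, 5.6]
grip_width: 0.0396
```

Emit:
{"name": "carry_out", "arguments": {"motion": "0.8 0 0 -5 0;0.8 0 0 -10 0;0.8 0 0 -10 0;0.8 0 0 -10 0;0.8 0 0 -10 0;0.8 0 0 -10 0;0.8 0 0 -10 0;0.8 0 0 -15 0"}}

```text
clock: 27.95
tcp_pos: [0.545, -0.0501, 0.1354]
orientation: [-2.191, -2.251, 0.001]
contact_force: [0.4, -0.1, -1.8]
grip_width: 0.0397
```

Run:
```python
from h import *
p,f=snap("wrist","w12"); to(c2w(-26,51,54))
```

```text
t 28.00 tcp [ 0.5463 -0.0504  0.1374] F [ 0.4  0.  -0.2] w 0.0396 -> d [-2.3 -1.3 83.3] twist -0.001 tilt [ 0.002  0.    -1.   ]
```

View pics/w12.png

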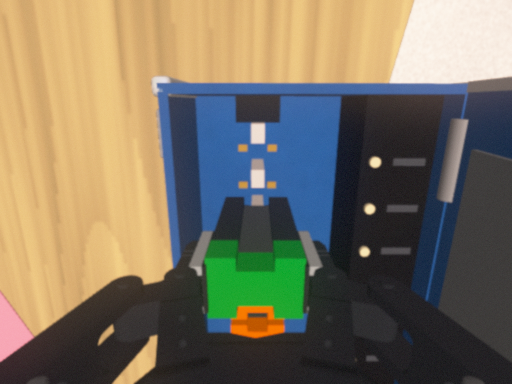

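Emit:
{"name": "carry_out", "arguments": {"motion": "0.8 0 0 -30 0;0.8 0 0 -40 0;0.8 0 0 -15 0;0.8 20 0 0 0;0.8 40 -5 0 0;0.8 40 -10 0 0;0.8 40 -10 0 0;0.8 20 -5 0 0"}}

```text
clock: 29.0
tcp_pos: [0.5097, 0.1116, 0.219]
orientation: [-2.187, -2.254, 0.001]
contact_force: [-0.7, -0.8, -1.6]
grip_width: 0.0397
```

```bash
cat >> h.py <<'E'
def tray(p,f):
    h=cv2.cvtColor(f,cv2.COLOR_RGB2HSV)
    m=cv2.inRange(h,(45,50,30),(85,200,255)); m[:170]=0; m[:,:60]=0; m[:,235:]=0
    c=max(cv2.findContours(m,0,2)[0],key=cv2.contourArea)
    q=cv2.boxPoints(cv2.minAreaRect(c)); P=onz(p,q,.025)
    return np.round(q,1).tolist(),np.round(P.mean(0),4),np.round(P[:,:2],3).tolist()
E
python3 - <<'E'
from h import *
p,f=snap("top","t13"); print(tray(p,rd("t4")));print(tray(p,f)); crop(f,80,150,280,260,4,"t13c"); to([.456,.2645,.2])
E
```

```text
([[120.19999694824219, 197.60000610351562], [179.89999389648438, 195.1999969482422], [181.8000030517578, 241.39999389648438], [122.0, 243.8000030517578]], array([0.4534, 0.3081, 0.025 ]), [[0.52, 0.411], [0.533, 0.219], [0.387, 0.206], [0.374, 0.395]])
([[133.0, 190.0], [154.0, 190.0], [154.0, 236.0], [133.0, 236.0]], array([0.4732, 0.333 , 0.025 ]), [[0.545, 0.371], [0.547, 0.304], [0.401, 0.295], [0.399, 0.362]])
t 29.05 tcp [0.5092 0.1139 0.2189] F [-2.   3.4 -1.4] w 0.0395 -> d [152.3 -48.2  19.2] twist 0.005 tilt [-0.002  0.001 -1.   ]
```

View pics/t13c.png

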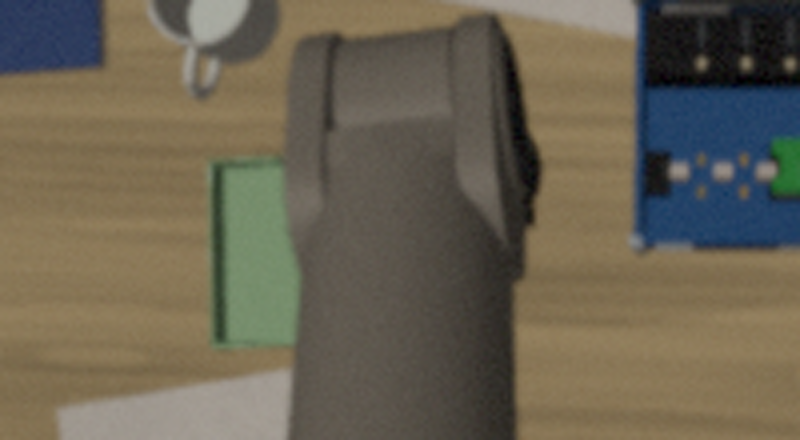

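Run:
```python
from h import *
p,f=snap("scene","s13"); crop(f,240,80,400,200,5,"s13c"); snap("wrist","w13")
```

```text
(no output)
```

View pics/s13c.png

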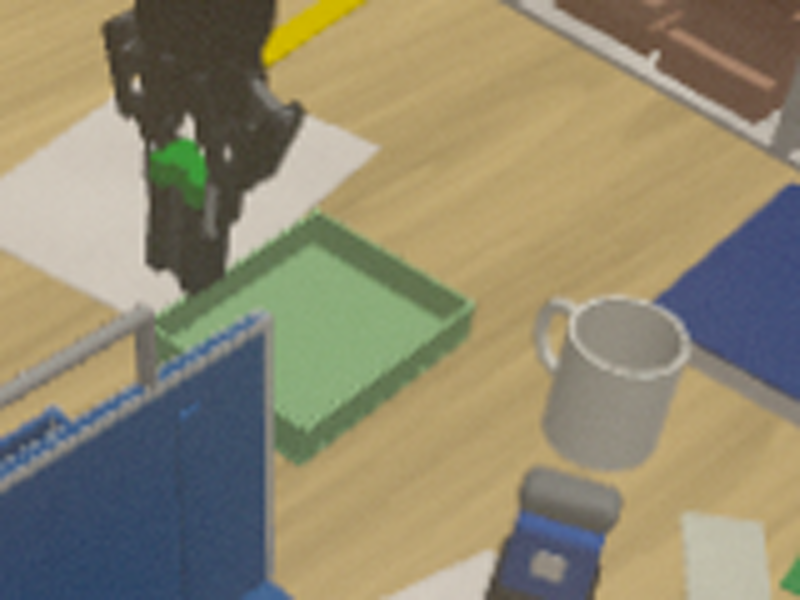

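View pics/w13.png

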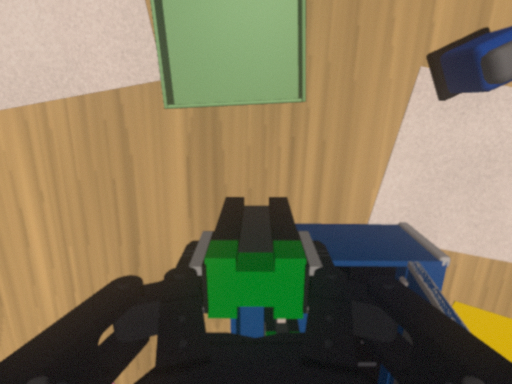

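Run:
```python
from h import *
p=camera_params("scene");S=lambda u,v:[240+u/5-.4,80+v/5-.4]
P=onz(p,[S(318,213),S(472,305),S(300,430)],.035);print(P,(P[0]+P[2])/2)
p=camera_params("wrist"); print(onz(p,[[167,107],[303,102]],.035))
p=camera_params("top"); print(onz(p,[[80+210/4,150+160/4],[80+212/4,150+346/4]],.035))
```

```text
[[0.4011775  0.35754348 0.035     ]
 [0.54458606 0.36815003 0.035     ]
 [0.55708079 0.18258255 0.035     ]] [0.47912915 0.27006302 0.035     ]
[[0.41567426 0.17388572 0.035     ]
 [0.5583292  0.18306181 0.035     ]]
[[0.54401377 0.36959738 0.035     ]
 [0.39789509 0.35865168 0.035     ]]
```

Run:
```python
from h import *
to([.476,.3125,.051])
```

```text
t 29.15 tcp [0.5104 0.1098 0.2192] F [ 0.5 -1.4 -1.3] w 0.0395 -> d [203.6 -28.2 168.2] twist 0.002 tilt [-0.001 -0.    -1.   ]
```

Emit:
{"name": "carry_out", "arguments": {"motion": "0.8 40 -6 0 0;0.8 45 -6 0 0;0.8 45 -6 0 0;0.8 45 -6 0 0;0.8 29 -5 10 0;0.8 0 0 30 0;0.8 0 0 30 0;0.8 0 0 20 0"}}

```text
clock: 30.15
tcp_pos: [0.477, 0.31, 0.1281]
orientation: [2.193, 2.248, -0.003]
contact_force: [-0.2, -0.5, -2.0]
grip_width: 0.0394
```

Run:
```python
from h import *
to([.476,.3125,.051]); p,f=snap("wrist","w14");p,f=snap("scene","s14"); crop(f,240,80,400,200,5,"s14c")
```

```text
t 30.15 tcp [0.477  0.31   0.1281] F [-0.2 -0.5 -2. ] w 0.0394 -> d [ 2.7 -0.8 77.1] twist -0.003 tilt [-0.001 -0.002 -1.   ]
```

View pics/w14.png

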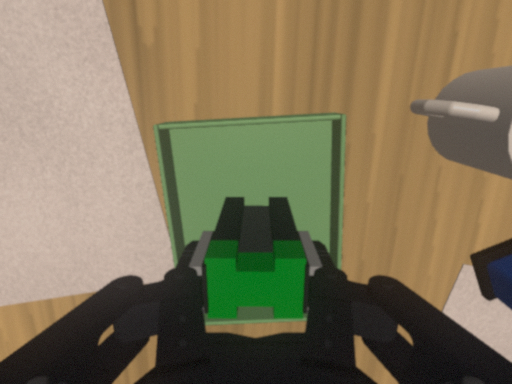

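View pics/s14c.png

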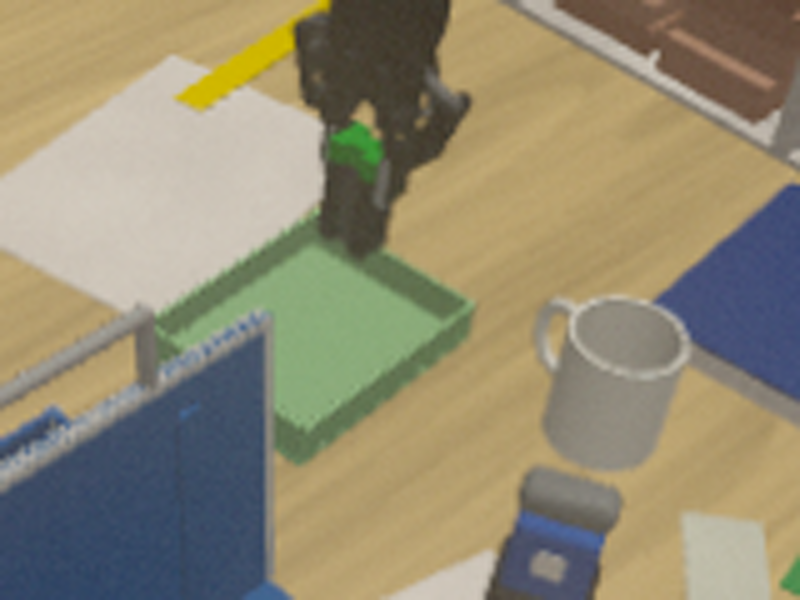

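Good alignment; lower the pack onto the tray floor and release.

Emit:
{"name": "carry_out", "arguments": {"motion": "0.8 0 0 25 0;0.8 0 0 25 0;0.8 0 0 16 0;0.8 0 0 8 0;0.8 0 0 3 0;0.8 0 0 0 0;0.8 0 0 0 0;0.8 0 0 0 0"}}

```text
clock: 31.25
tcp_pos: [0.4767, 0.3124, 0.0532]
orientation: [-2.191, -2.251, -0.001]
contact_force: [-0.4, -0.4, -1.0]
grip_width: 0.0396
```

Emit:
{"name": "carry_out", "arguments": {"motion": "0.5 0 0 0 0;0.4 0 0 0 0;0.3 0 0 0 0;0.3 0 0 0 0;0.3 0 0 -15 0;0.3 0 0 -40 0;0.3 0 0 -50 0;0.3 0 0 -50 0"}}

```text
clock: 32.25
tcp_pos: [0.4765, 0.3119, 0.2103]
orientation: [2.192, 2.251, 0.001]
contact_force: [1.0, 0.1, 0.3]
grip_width: 0.0597
```

Run:
```python
from h import *
p,f=snap("wrist","w15");p,f=snap("scene","s15"); crop(f,140,80,400,275,3,"s15c"); to(c2w(-26,17,200)+[0,.0015,0])
```

```text
t 32.35 tcp [0.4798 0.3136 0.2144] F [-0.1  0.2 -0.4] w 0.0596 -> d [-400.5   55.9   12. ] twist -0.002 tilt [ 0.008  0.007 -1.   ]
```

View pics/s15c.png

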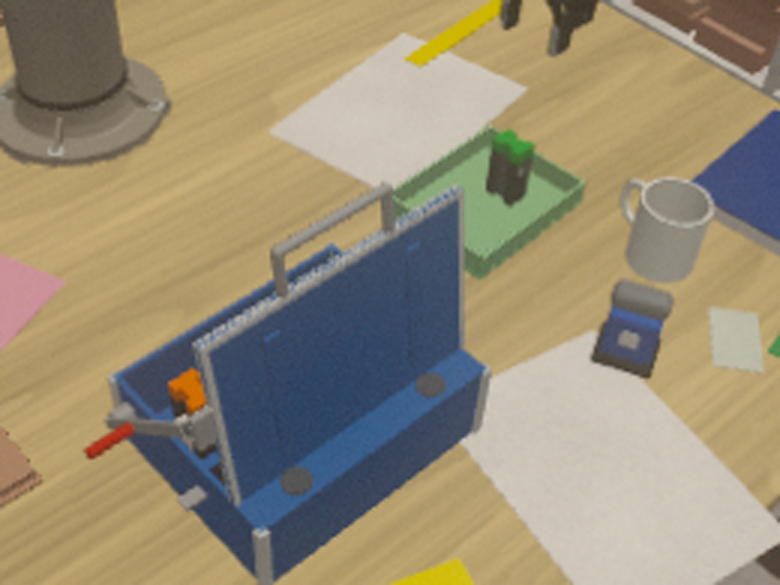

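Emit:
{"name": "carry_out", "arguments": {"motion": "0.3 -40 8 0 0;0.3 -60 8 0 0;0.3 -60 8 0 0;0.3 -60 8 0 0;0.3 -60 8 0 0;0.3 -60 8 0 0;0.3 -60 8 0 0;0.3 0 0 0 0"}}

```text
clock: 33.35
tcp_pos: [0.5428, -0.0927, 0.2086]
orientation: [2.201, 2.239, -0.001]
contact_force: [0.5, 0.6, 0.1]
grip_width: 0.0597
```

Emit:
{"name": "carry_out", "arguments": {"motion": "0.3 0 0 20 0;0.3 0 0 35 0;0.3 0 0 20 0;0.3 0 0 0 0;0.3 0 0 0 0;0.3 0 0 0 0;0.3 0 0 0 0;0.3 0 0 0 0"}}

```text
clock: 34.35
tcp_pos: [0.5435, -0.0862, 0.1332]
orientation: [2.191, 2.251, 0.001]
contact_force: [-0.1, 1.2, -0.0]
grip_width: 0.0597
```

Run:
```python
from h import *
p,f=snap("wrist","w16"); to(c2w(-26,17,55)+[0,.0015,0])
```

```text
t 34.40 tcp [ 0.5434 -0.0862  0.133 ] F [ 0.3 -0.2  0.7] w 0.0596 -> d [ 0.9  2.8 78. ] twist -0.001 tilt [ 0.  0. -1.]
```

View pics/w16.png

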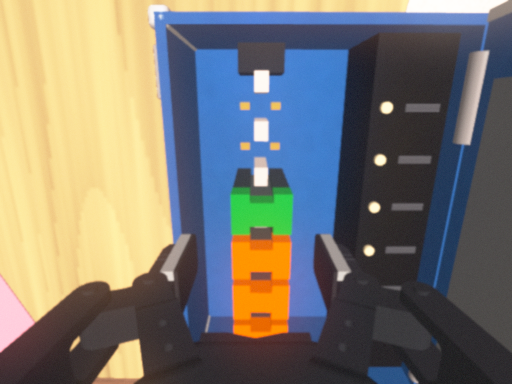

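Emit:
{"name": "carry_out", "arguments": {"motion": "0.3 1 2.5 0 0;0.3 0 0 20 0;0.3 0 0 25 0;0.3 0 0 20 0;0.3 0 0 12 0;0.3 0 0 0 0;0.3 0 0 0 0;0.3 0 0 0 0"}}

```text
clock: 35.4
tcp_pos: [0.5464, -0.0852, 0.0565]
orientation: [2.191, 2.25, 0.002]
contact_force: [-0.4, 0.7, -0.3]
grip_width: 0.0598
```

Emit:
{"name": "carry_out", "arguments": {"motion": "0.4 0 0 0 0;0.5 0 0 0 0;0.6 0 0 0 0;0.7 0 0 0 0;0.8 0 0 0 0;0.8 0 0 0 0;0.8 0 0 0 0;0.8 0 0 0 0", "newtons": 50}}

```text
clock: 36.4
tcp_pos: [0.5464, -0.0852, 0.0562]
orientation: [2.191, 2.251, 0.001]
contact_force: [0.5, 0.3, 5.1]
grip_width: 0.0393
```

Emit:
{"name": "carry_out", "arguments": {"motion": "0.8 0 0 -5 0;0.8 0 0 -10 0;0.8 0 0 -10 0;0.8 0 0 -10 0;0.8 0 0 -10 0;0.8 0 0 -10 0;0.8 0 0 -10 0;0.8 0 0 -15 0"}}

```text
clock: 37.4
tcp_pos: [0.5454, -0.0851, 0.1364]
orientation: [-2.191, -2.251, 0.001]
contact_force: [0.4, -1.0, -1.4]
grip_width: 0.0394
```

Run:
```python
from h import *
p,f=snap("wrist","w17"); p,f=snap("scene","s17"); crop(f,240,80,400,200,5,"s17c"); to([.482,.2285,.2])
```

```text
t 37.50 tcp [ 0.547  -0.0854  0.1377] F [ 1.   0.1 -2.2] w 0.0396 -> d [315.5 -56.3 -62.5] twist -0.001 tilt [ 0.003  0.    -1.   ]
```

View pics/w17.png

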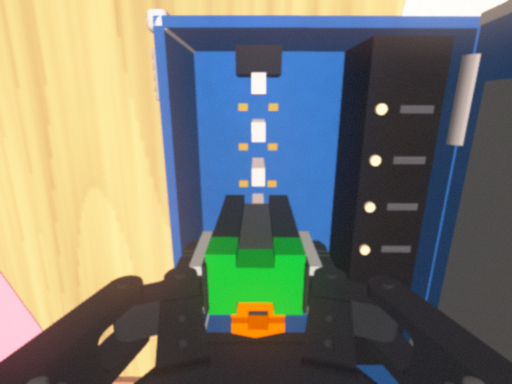

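View pics/s17c.png

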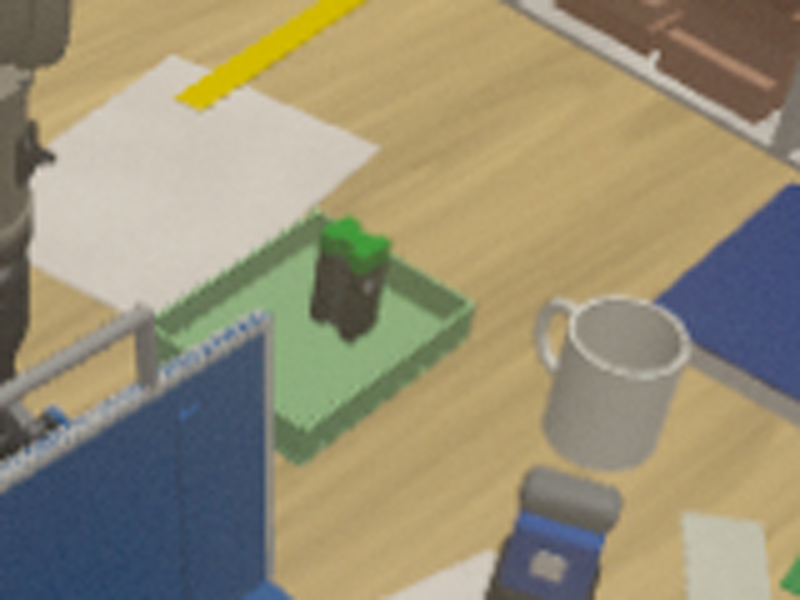

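Emit:
{"name": "carry_out", "arguments": {"motion": "0.8 0 0 -30 0;0.8 0 0 -40 0;0.8 30 -6 -10 0;0.8 57 -10 0 0;0.8 57 -10 0 0;0.8 57 -10 0 0;0.8 57 -10 0 0;0.8 57 -10 0 0"}}

```text
clock: 38.5
tcp_pos: [0.4805, 0.2299, 0.2158]
orientation: [-2.191, -2.251, -0.0]
contact_force: [1.1, 0.5, -1.7]
grip_width: 0.0396
```

Emit:
{"name": "carry_out", "arguments": {"motion": "0.8 0 0 0 0;0.8 0 0 25 0;0.8 0 0 30 0;0.8 0 0 30 0;0.8 0 0 0 0;0.8 0 0 0 0;0.8 0 0 0 0;0.8 0 0 0 0"}}

```text
clock: 39.5
tcp_pos: [0.4818, 0.2285, 0.1317]
orientation: [2.191, 2.251, 0.003]
contact_force: [0.7, 0.2, -1.3]
grip_width: 0.0396
```

Run:
```python
from h import *
p,f=snap("wrist","w18"); p,f=snap("scene","s18"); crop(f,240,80,400,200,5,"s18c"); to([.482,.2285,.054])
```

```text
t 39.60 tcp [0.4816 0.2285 0.1314] F [-0.4 -0.1 -1.9] w 0.0391 -> d [-0.   0.4 77.4] twist -0.001 tilt [ 0.001  0.001 -1.   ]
```

View pics/s18c.png

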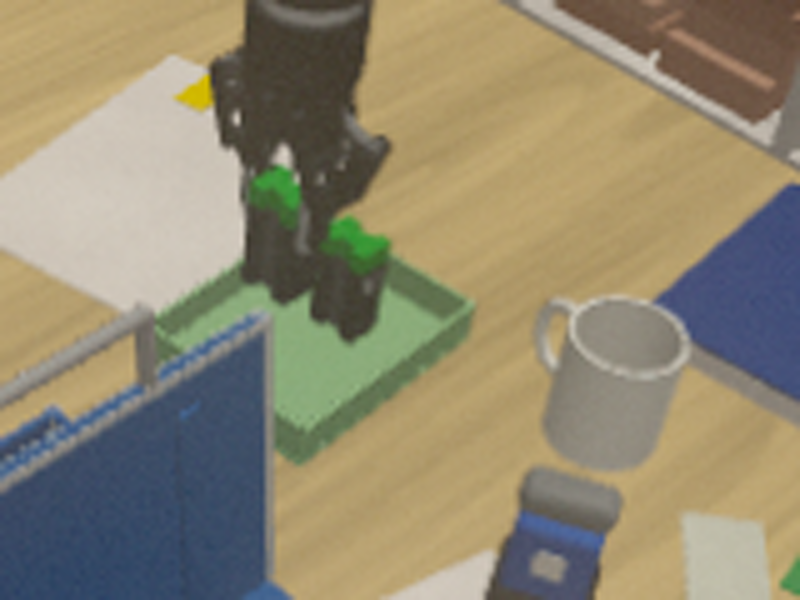

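View pics/w18.png

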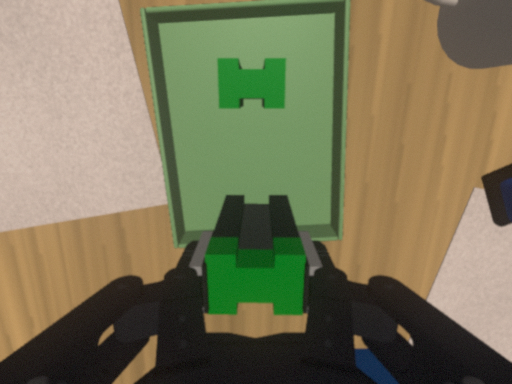

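Run:
```python
from h import *
p=camera_params("wrist"); print(p['eye'],onz(p,[[178,245],[341,238],[145,10],[349,2]],.035))
f=rd("w18"); print(proj(p,[[.4816,.2285,.012+.1314-.056],[.4816,.2285-.014,.1314-.044],[.4816,.2285+.014,.1314+.036]]))
```

```text
[0.47952898 0.3013732  0.27299836] [[0.41509263 0.17816198 0.035     ]
 [0.5578829  0.18866327 0.035     ]
 [0.40037423 0.36099327 0.035     ]
 [0.54381571 0.36980676 0.035     ]]
[[255.06239447 215.32165309]
 [254.51438412 234.56919826]
 [256.1484365  256.47599344]]
```

Tray is where expected (wall at y≈0.183, pack at 0.2285); lower and release.

Emit:
{"name": "carry_out", "arguments": {"motion": "0.8 0 0 25 0;0.8 0 0 25 0;0.8 0 0 16 0;0.8 0 0 8 0;0.8 0 0 3 0;0.8 0 0 0 0;0.8 0 0 0 0;0.8 0 0 0 0"}}

```text
clock: 40.6
tcp_pos: [0.4815, 0.2285, 0.0542]
orientation: [2.191, 2.251, 0.001]
contact_force: [-0.1, -0.3, -2.1]
grip_width: 0.039
```

Emit:
{"name": "carry_out", "arguments": {"motion": "0.5 0 0 0 0;0.4 0 0 0 0;0.3 0 0 0 0;0.3 0 0 0 0;0.3 0 0 -15 0;0.3 0 0 -40 0;0.3 0 0 -50 0;0.3 0 0 -50 0"}}

```text
clock: 41.6
tcp_pos: [0.4812, 0.2279, 0.2112]
orientation: [2.192, 2.25, 0.001]
contact_force: [0.6, 1.3, 0.5]
grip_width: 0.0598
```

Emit:
{"name": "carry_out", "arguments": {"motion": "0.6 -20 0 -50 0;0.6 -40 0 -50 0;0.6 -40 0 -50 0;0.6 0 0 -20 0;0.6 0 0 0 0;0.6 0 0 0 0;0.6 0 0 0 0;0.6 0 0 0 0"}}

```text
clock: 42.6
tcp_pos: [0.4835, 0.1303, 0.3756]
orientation: [-2.191, -2.252, 0.003]
contact_force: [-0.3, -0.3, -0.4]
grip_width: 0.0342
```

Run:
```python
from h import *
p,f=snap("scene","s19"); crop(f,140,80,400,275,3,"s19c"); to([.6415,-.098,.385])
```

```text
t 42.65 tcp [0.4837 0.1303 0.3757] F [ 0.6 -0.3 -0.5] w 0.0341 -> d [-232.5  151.5   -9.2] twist -0.001 tilt [-0.001 -0.001 -1.   ]
```

View pics/s19c.png

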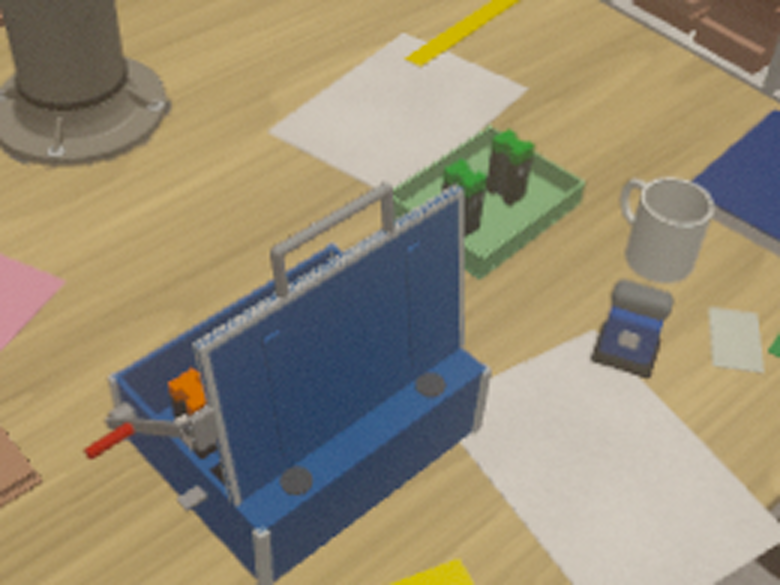

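Both green packs stand in the tray, lid still propped. Now back to the handle.

Emit:
{"name": "carry_out", "arguments": {"motion": "0.6 -30 20 -9 0;0.6 -40 25 0 0;0.6 -40 25 0 0;0.6 -40 25 0 0;0.6 -40 25 0 0;0.6 -32 22 0 0;0.6 -10 9 0 0;0.6 0 0 0 0"}}

```text
clock: 43.65
tcp_pos: [0.6412, -0.0978, 0.3847]
orientation: [-2.192, -2.25, 0.002]
contact_force: [0.3, -0.6, 0.7]
grip_width: 0.0341
```

Run:
```python
from h import *
p,f=snap("wrist","w20"); to([.6415,-.098,.297])
```

```text
t 43.70 tcp [ 0.641  -0.0968  0.385 ] F [ 1.2  0.6 -0.1] w 0.0342 -> d [-1.3  0.5 88. ] twist -0.000 tilt [-0.001  0.    -1.   ]
```

View pics/w20.png

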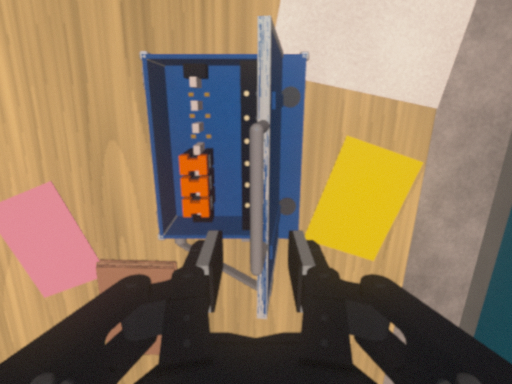

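Emit:
{"name": "carry_out", "arguments": {"motion": "0.6 0 0 20 0;0.6 0 0 30 0;0.6 0 0 25 0;0.6 0 0 13 0;0.7 0 0 0 0;0.85 0 0 0 0;1 0 0 0 0;1 0 0 0 0", "newtons": 50}}

```text
clock: 44.7
tcp_pos: [0.6419, -0.0976, 0.2987]
orientation: [2.19, 2.25, 0.003]
contact_force: [-0.8, 0.7, 5.7]
grip_width: 0.0084
```

Emit:
{"name": "carry_out", "arguments": {"motion": "1 0 6 -0.5 0;1 0 8 -0.5 0;1 0 8 -0.3 0;1 0 8.2 0 0;1 0 8.2 0.3 0;1 0 8.2 0.6 0;1 0 8.2 1 0;1 0 8.2 1.3 0"}}

```text
clock: 45.7
tcp_pos: [0.7048, -0.096, 0.2964]
orientation: [2.191, 2.251, 0.001]
contact_force: [-0.4, 0.6, 4.6]
grip_width: 0.0084
```

Emit:
{"name": "carry_out", "arguments": {"motion": "1 0 3 0.5 0;1 0 3 0.5 0;1 0 0 0 0;0.8 0 0 0 0;0.6 0 0 0 0;0.6 0 0 -20 0;0.6 0 0 -35 0;0.6 0 0 -35 0"}}

```text
clock: 46.7
tcp_pos: [0.71, -0.0961, 0.3869]
orientation: [2.191, 2.25, 0.0]
contact_force: [0.6, 0.8, 0.6]
grip_width: 0.0343
```

Run:
```python
from h import *
p,f=snap("scene","s21"); crop(f,140,80,340,280,4,"s21c"); g=c2w(-12.7,-184,112); print(g); to([g[0],g[1],.24])
```

```text
[ 0.5651563  -0.28728343  0.112     ]
t 46.75 tcp [ 0.7115 -0.0968  0.3926] F [ 1.1 -0.9  3.7] w 0.0339 -> d [-186.2 -152.6  151.7] twist -0.001 tilt [ 0.008 -0.001 -1.   ]
```

View pics/s21c.png

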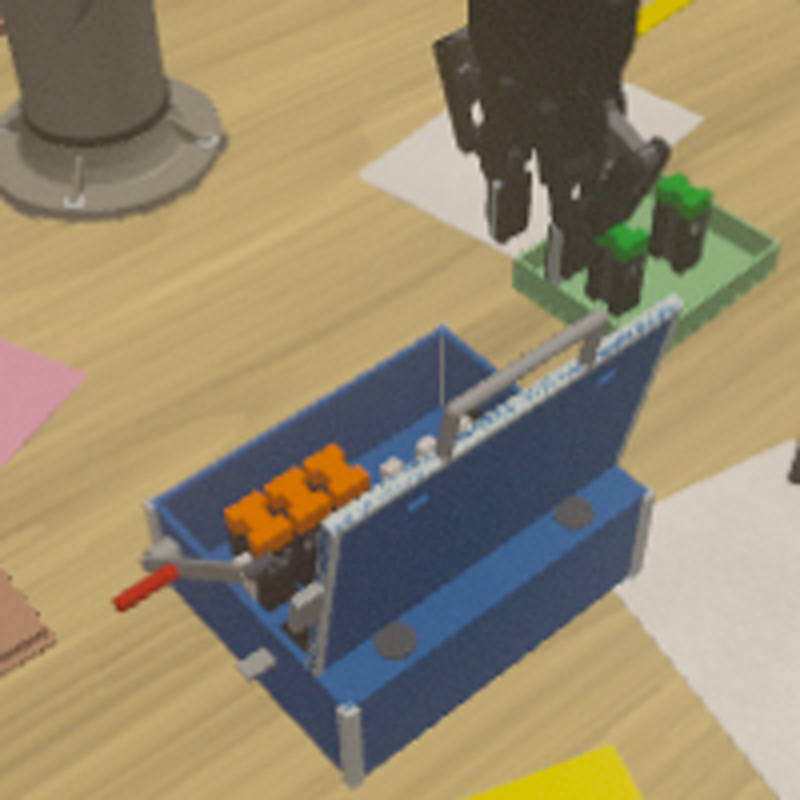

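Emit:
{"name": "carry_out", "arguments": {"motion": "0.6 -20 -40 0 0;0.6 -45 -40 0 0;0.6 -50 -40 0 0;0.6 -50 -32 0 0;0.6 -22 0 20 0;0.6 0 0 40 0;0.6 0 0 40 0;0.6 0 0 40 0"}}

```text
clock: 47.75
tcp_pos: [0.5645, -0.286, 0.2446]
orientation: [2.191, 2.25, 0.001]
contact_force: [0.3, -0.1, -0.2]
grip_width: 0.0342
```

Emit:
{"name": "carry_out", "arguments": {"motion": "0.6 0 0 40 0;0.6 0 0 40 0;0.6 0 0 0 0;0.6 0 0 0 0;0.6 0 0 0 0;0.6 0 0 0 0;0.6 0 0 0 0;0.6 0 0 0 0"}}

```text
clock: 48.75
tcp_pos: [0.5642, -0.2856, 0.1647]
orientation: [2.191, 2.251, 0.0]
contact_force: [-0.4, -0.0, 0.2]
grip_width: 0.0341
```

Run:
```python
from h import *
p,f=snap("wrist","w22"); to([.566,-.288,.0935])
```

```text
t 48.80 tcp [ 0.5642 -0.2856  0.1646] F [-0.2 -0.5 -0.2] w 0.0340 -> d [-2.5  1.8 71.1] twist -0.001 tilt [ 0.  0. -1.]
```

View pics/w22.png

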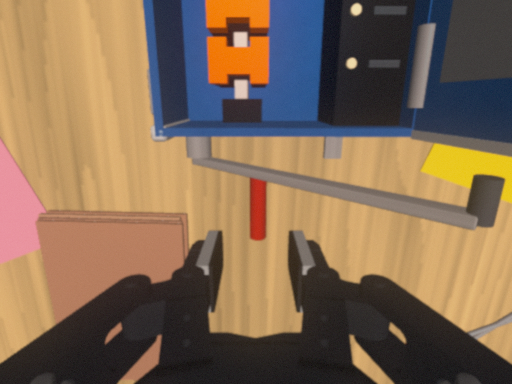

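Emit:
{"name": "carry_out", "arguments": {"motion": "0.6 -2 1.5 20 0;0.6 0 0 25 0;0.6 0 0 20 0;0.6 0 0 6 0;0.75 0 0 0 0;0.9 0 0 0 0;1 0 0 0 0;1 0 0 0 0", "newtons": 40}}

```text
clock: 49.8
tcp_pos: [0.566, -0.2879, 0.0941]
orientation: [2.191, 2.25, 0.0]
contact_force: [-0.5, -1.6, 0.7]
grip_width: 0.0107
```

Emit:
{"name": "carry_out", "arguments": {"motion": "1 0 2.9 3 0;1 0 2.7 3.2 0;1 0 2.5 3.4 0;1 0 2.3 3.6 0;1 0 2.1 3.7 0;1 0 1.8 3.8 0;1 0 1.6 3.9 0;1 0 1.3 4 0"}}

```text
clock: 50.8
tcp_pos: [0.5814, -0.2875, 0.0641]
orientation: [-2.191, -2.249, 0.003]
contact_force: [-6.4, -2.5, 2.3]
grip_width: 0.0109
```

Emit:
{"name": "carry_out", "arguments": {"motion": "1 0 1 4.1 0;1 0 0.8 4.2 0;1 0 0.5 4.2 0;1 0 0 3 0;1 0 0 0 0;1 0 0 0 0;1 0 0 0 0;1 0 0 0 0"}}

```text
clock: 51.8
tcp_pos: [0.5837, -0.2874, 0.0483]
orientation: [-2.191, -2.249, 0.003]
contact_force: [-4.8, -2.7, -1.7]
grip_width: 0.0108
```

Run:
```python
from h import *
p,f=snap("wrist","w23"); to([.583,-.288,.0465])
p,f=snap("scene","s23"); crop(f,140,140,340,280,4,"s23c")
```

```text
t 51.85 tcp [ 0.5837 -0.2874  0.0483] F [-4.6 -3.4 -1.3] w 0.0107 -> d [-0.6 -0.7  1.8] twist -0.002 tilt [-0.003  0.    -1.   ]
```

View pics/s23c.png

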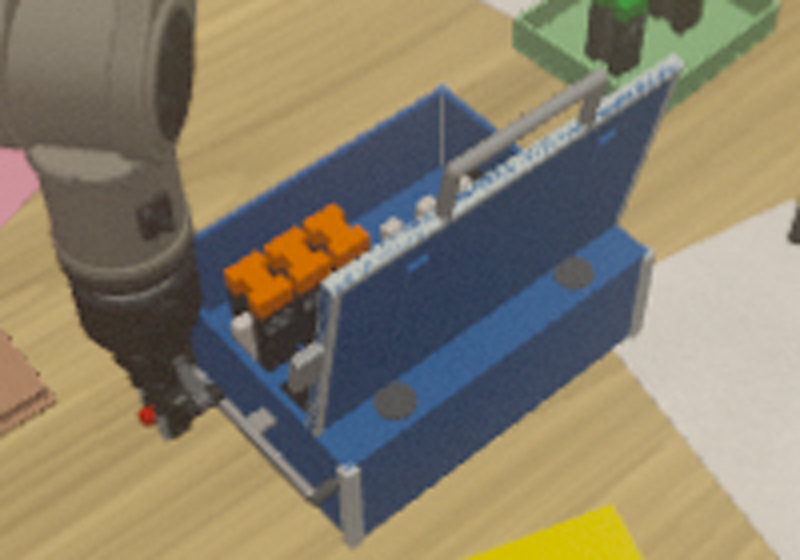

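Emit:
{"name": "carry_out", "arguments": {"motion": "1 0 0 1.5 0;1 0 0 0 0;0.8 0 0 0 0;0.6 0 0 0 0;0.6 0 0 0 0;0.6 0 0 -30 0;0.6 0 0 -50 0;0.6 0 0 -60 0"}}

```text
clock: 52.9
tcp_pos: [0.585, -0.2863, 0.1886]
orientation: [-2.19, -2.251, 0.001]
contact_force: [0.2, 0.2, 0.5]
grip_width: 0.0341
```

Emit:
{"name": "carry_out", "arguments": {"motion": "0.6 0 0 -60 0;0.6 0 0 -60 0;0.6 0 0 -60 0;0.6 0 0 -20 0;0.6 20 15 0 0;0.6 40 20 0 0;0.6 40 25 0 0;0.6 40 25 0 0"}}

```text
clock: 53.9
tcp_pos: [0.6674, -0.1406, 0.3857]
orientation: [-2.187, -2.251, 0.001]
contact_force: [-0.0, 0.5, -0.4]
grip_width: 0.034
```

Run:
```python
from h import *
to([.7115,-.099,.385])
p,f=snap("scene","s24"); crop(f,140,80,340,280,4,"s24c")
```

```text
t 53.90 tcp [ 0.6674 -0.1406  0.3857] F [-0.   0.5 -0.4] w 0.0340 -> d [40.3 45.3  0.6] twist 0.001 tilt [-0.002  0.002 -1.   ]
```

View pics/s24c.png

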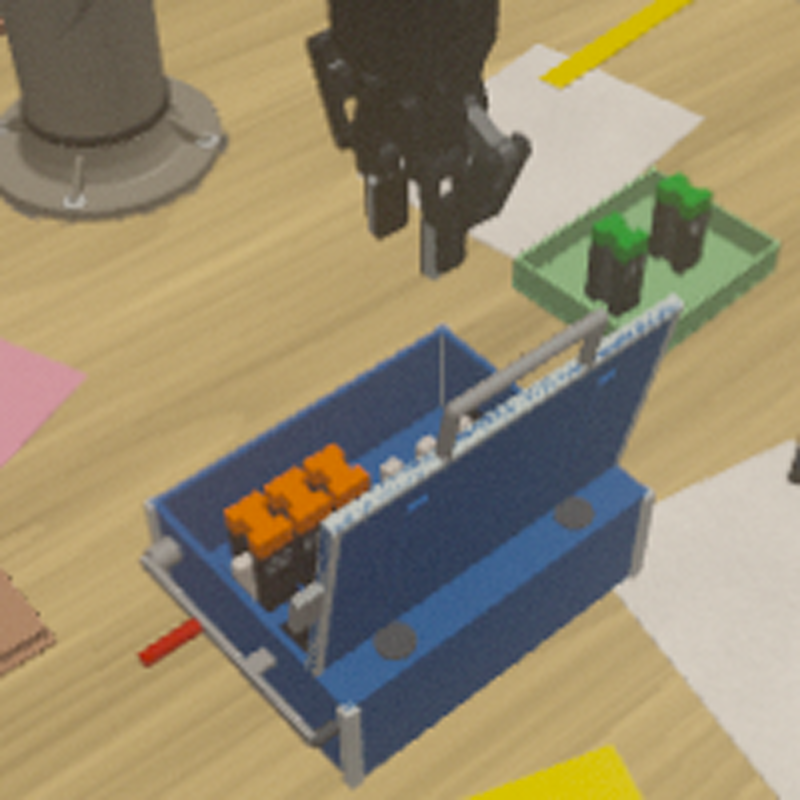

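Emit:
{"name": "carry_out", "arguments": {"motion": "0.6 20 22 0 0;0.6 20 23 0 0;0.6 0 0 0 0;0.6 0 0 0 0;0.6 0 0 20 0;0.6 0 0 30 0;0.6 0 0 25 0;0.6 0 0 13 0"}}

```text
clock: 54.95
tcp_pos: [0.7091, -0.104, 0.2984]
orientation: [-2.191, -2.248, 0.002]
contact_force: [0.7, -0.7, -0.3]
grip_width: 0.0341
```

Emit:
{"name": "carry_out", "arguments": {"motion": "0.6 0 0 0 0;0.6 0 0 0 0;0.7 0 0 0 0;0.85 0 0 0 0;1 0 0 0 0;1 0 0 0 0;1 0 0 0 0;1 0 0 0 0", "newtons": 50}}

```text
clock: 55.95
tcp_pos: [0.7108, -0.1037, 0.3006]
orientation: [2.19, 2.25, 0.002]
contact_force: [1.3, 0.6, 6.2]
grip_width: 0.0076
```

Run:
```python
from h import *
o,t,_=st();to(t)
L=.22;d=.018
a=np.linspace(1.75,0.0,33)
print(np.round(np.c_[a[1:],np.diff(-L*np.cos(a+d)*1000),-np.diff(L*np.sin(a+d)*1000)],1).tolist())
```

```text
t 55.95 tcp [ 0.7108 -0.1037  0.3006] F [1.3 0.6 6.2] w 0.0076 -> d [0. 0. 0.] twist -0.001 tilt [ 0.002 -0.    -1.   ]
[[1.7, -11.9, -2.0], [1.6, -12.0, -1.4], [1.6, -12.0, -0.7], [1.5, -12.0, -0.1], [1.5, -12.0, 0.6], [1.4, -12.0, 1.2], [1.4, -11.9, 1.9], [1.3, -11.8, 2.5], [1.3, -11.6, 3.2], [1.2, -11.4, 3.8], [1.1, -11.2, 4.4], [1.1, -10.9, 5.0], [1.0, -10.6, 5.6], [1.0, -10.3, 6.2], [0.9, -10.0, 6.8], [0.9, -9.6, 7.3], [0.8, -9.2, 7.8], [0.8, -8.7, 8.3], [0.7, -8.3, 8.8], [0.7, -7.8, 9.2], [0.6, -7.3, 9.6], [0.5, -6.7, 10.0], [0.5, -6.2, 10.3], [0.4, -5.6, 10.7], [0.4, -5.0, 10.9], [0.3, -4.4, 11.2], [0.3, -3.8, 11.4], [0.2, -3.1, 11.6], [0.2, -2.5, 11.8], [0.1, -1.9, 11.9], [0.1, -1.2, 12.0], [0.0, -0.5, 12.0]]
```

Emit:
{"name": "carry_out", "arguments": {"motion": "0.8 0 0 0 0;0.7 0 0 0 0;0.7 0 0 6 0;0.7 0 0 0 0;0.85 0 0 0 0;1 0 0 0 0;1 0 0 0 0;1 0 0 0 0", "newtons": 60}}

```text
clock: 56.95
tcp_pos: [0.7104, -0.1035, 0.294]
orientation: [2.191, 2.251, 0.0]
contact_force: [0.4, -0.1, -0.7]
grip_width: 0.008
```

Emit:
{"name": "carry_out", "arguments": {"motion": "1 0 -11.9 -2 0;1 0 -12 -1.4 0;1 0 -12 -0.7 0;1 0 -12 -0.1 0;1 0 -12 0.6 0;1 0 -12 1.2 0;1 0 -11.9 1.9 0;1 0 -11.8 2.5 0"}}

```text
clock: 57.95
tcp_pos: [0.6143, -0.1061, 0.2923]
orientation: [2.191, 2.251, 0.002]
contact_force: [2.4, 1.6, -9.2]
grip_width: 0.0081
```

Emit:
{"name": "carry_out", "arguments": {"motion": "1 0 -11.6 3.2 0;1 0 -11.4 3.8 0;1 0 -11.2 4.4 0;1 0 -10.9 5 0;1 0 -10.6 5.6 0;1 0 -10.3 6.2 0;1 0 -10 6.8 0;1 0 -9.6 7.3 0"}}

```text
clock: 58.95
tcp_pos: [0.5288, -0.1084, 0.2488]
orientation: [2.191, 2.251, 0.0]
contact_force: [2.9, 1.7, -4.7]
grip_width: 0.008
```

Run:
```python
from h import *
o,t,_=st();to(t)
a=.875+.018; print(.6677-.22*np.cos(a), .097+.22*np.sin(a)-t[2])
p,f=snap("scene","s26"); crop(f,140,80,340,280,4,"s26c")
```

```text
t 58.95 tcp [ 0.5288 -0.1084  0.2488] F [ 2.9  1.7 -4.7] w 0.0080 -> d [0. 0. 0.] twist -0.001 tilt [ 0.001 -0.    -1.   ]
0.5297428438552927 0.019604488962910338
```

View pics/s26c.png

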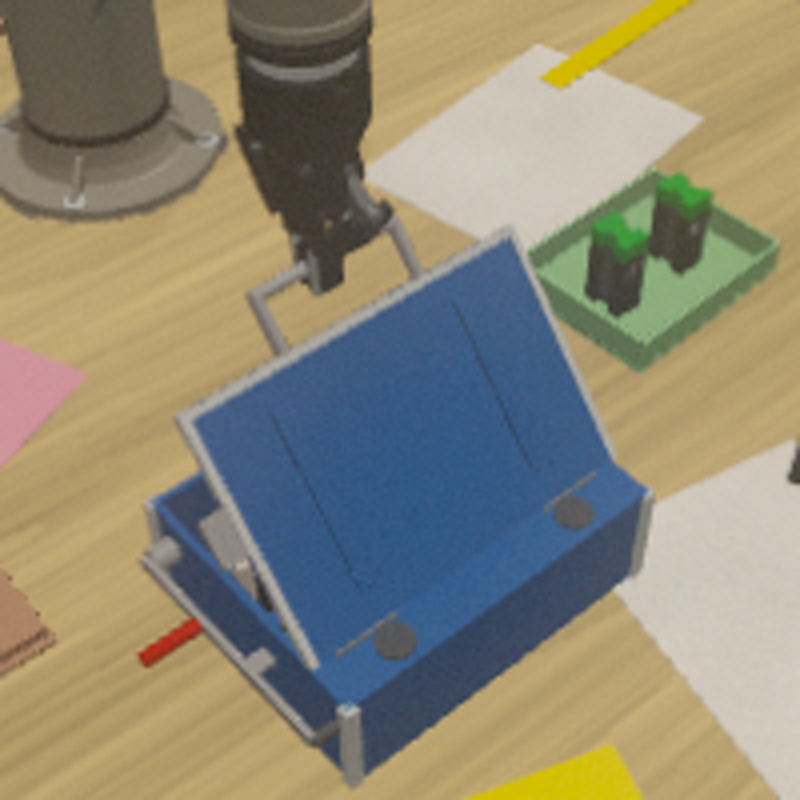

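Emit:
{"name": "carry_out", "arguments": {"motion": "1 0 -9.2 7.8 0;1 0 -8.7 8.3 0;1 0 -8.3 8.8 0;1 0 -7.8 9.2 0;1 0 -7.3 9.6 0;1 0 -6.7 10 0;1 0 -6.2 10.3 0;1 0 -5.6 10.7 0"}}

```text
clock: 60.0
tcp_pos: [0.4698, -0.11, 0.1745]
orientation: [2.19, 2.251, 0.002]
contact_force: [5.8, 4.3, -2.9]
grip_width: 0.0077
```

Emit:
{"name": "carry_out", "arguments": {"motion": "1 0 -5 10.9 0;1 0 -4.4 11.2 0;1 0 -3.8 11.4 0;1 0 -3.1 11.6 0;1 0 -2.5 11.8 0;1 0 -1.5 10 0;1 0 -1 6 0;1 0 0 0 0"}}

```text
clock: 61.0
tcp_pos: [0.4498, -0.1105, 0.102]
orientation: [2.189, 2.25, 0.002]
contact_force: [6.8, 4.2, -2.7]
grip_width: 0.0074
```

Run:
```python
from h import *
to([.448,-.1065,.082])
```

```text
t 61.00 tcp [ 0.4498 -0.1105  0.102 ] F [ 6.8  4.2 -2.7] w 0.0074 -> d [ 4.  -1.8 20. ] twist -0.000 tilt [ 0.003 -0.001 -1.   ]
```

Emit:
{"name": "carry_out", "arguments": {"motion": "1 0 0 6 0;1 0 0 5 0;1 0 0 4 0;1 0 0 3 0;1 0 0 2 0;1 0 0 1 0;1 0 0 0 0;1 0 0 0 0"}}

```text
clock: 62.0
tcp_pos: [0.4493, -0.1112, 0.0845]
orientation: [-2.192, -2.249, -0.007]
contact_force: [-12.6, 7.9, 57.4]
grip_width: 0.0074
```

Emit:
{"name": "carry_out", "arguments": {"motion": "1 0 0 -3 0;1 0 0 0 0;0.8 0 0 0 0;0.6 0 0 0 0;0.6 0 0 0 0;0.6 0 0 -20 0;0.6 0 0 -40 0;0.6 0 0 -50 0"}}

```text
clock: 63.0
tcp_pos: [0.4469, -0.1109, 0.1943]
orientation: [-2.191, -2.25, 0.005]
contact_force: [1.7, 0.6, 0.7]
grip_width: 0.034
```

Emit:
{"name": "carry_out", "arguments": {"motion": "0.6 0 0 -40 0;0.6 30 0 -20 0;0.6 50 0 0 0;0.6 50 10 0 0;0.6 50 10 0 0;0.6 30 0 0 0;0.6 0 0 0 0;0.6 0 0 0 0"}}

```text
clock: 64.0
tcp_pos: [0.4621, 0.0986, 0.2537]
orientation: [2.192, 2.25, -0.002]
contact_force: [0.0, 0.3, 0.4]
grip_width: 0.0341
```

Run:
```python
from h import *
p,f=snap("scene","s28"); crop(f,140,80,400,275,3,"s28c"); p,f=snap("top","t28")
T=lambda u,v:[220+u/5-.4,120+v/5-.4]
crop(f,100,90,360,250,3,"t28c")
```

```text
(no output)
```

View pics/s28c.png

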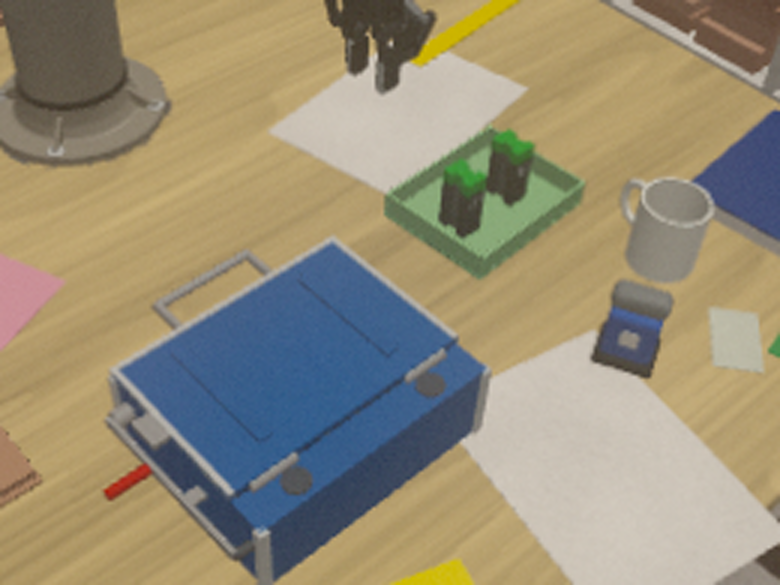

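View pics/t28c.png

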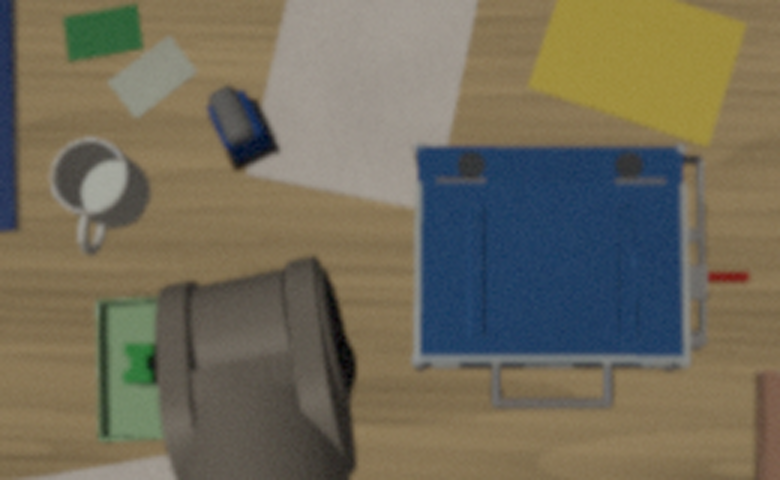

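Run:
```python
from h import *
f0=rd("scene0").astype(int);f1=rd("s28").astype(int)
d=np.abs(f1-f0).max(2); print("lid/stay region",d[155:270,170:305].mean(),"mug/stamp",d[135:210,336:380].mean(),"books",d[205:275,60:155].mean())
r.hand_in()
```

```text
lid/stay region 5.3402254428341385 mug/stamp 3.7554545454545454 books 3.8633082706766917
the job is handed in; nothing more can be done
```

I finished the task and handed it in at about 64 s of the 210 s limit. `r.hand_in()` gives no verdict, so the results below come from my own checks.

**What I did:**
- **Opening:** I opened the lid by its bar onto the back stop, raised the stay to its stop (about 0.78 rad from the tool position), and brought the lid forward onto the pin at about 1.43 rad. The hand was well clear of both.
- **Packs:** Two green-capped packs were present this run, next to the empty bay at the left end. I lifted both straight up and stood them in the tray. The tray had been knocked about 4 cm aside before the first placing, so I located it again first.
- **Closing:** I raised the lid off the stay, folded the stay down, and lowered the lid shut in the grip at about 0.4 rad/s.

**Last checks:**
- **Lid and stay:** The final pictures show the lid shut, with the handle at its starting pixels, and the stay folded (about 0.03 rad by the tool reading).
- **Tray:** Both green packs stand upright in the tray.
- **Mug, stamp and books:** Those areas of the scene picture match the first one apart from image noise.
- **Orange packs:** I last saw all three seated just before closing; they can't be seen under the shut lid.

**Disagreements and forces:**
- **Wrist camera:** It read about 3 to 5 mm farther left (+y) than the other two cameras on most sightings, so I relied mainly on those two.
- **Forces:** The tool pressed with about 36 N against the lid stop and 57 N at full closing, then I eased off. The 57 N was at the wrist with the fingers on the bar, under the 120 N wrist limit.

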